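# Lock a blind headrail into the punching jig

### The arm

A 6-joint arm with a two-finger parallel gripper is mounted at the origin on the work surface. World frame = base frame: x ahead of the robot, y to its left, z up, the work surface at z = 0. Lengths are in m, angles in rad, forces in N, time in s.
With the tool pointing down it reaches from about 0.25 to 0.725 m from the base axis. Payload 4 kg.
Tool frame: the origin (TCP) lies on the centre line of the jaws, within the pads' length; the fingertips stand 11 mm ahead of it and the grasp point (between the pads) lies 8 mm behind it; z points along the fingers, x is the direction in which the jaws open and shut, and the axes are right-handed (so a half turn about z gives the same grasp; the last joint's range is limited). The gripper opens to 85 mm and grips with 20 to 120 N. Pads are 22 mm wide; open, the fingers measure 114 mm over their backs; the gripper's body (76 mm by 85 mm) begins 54 mm behind the grasp point. The pads swing forward as they close: fully open they stand 13 mm farther back than shut.
Start: joints at [-1.258, 0.241, 0.005, 1.335, 0, 1.571], TCP at [0.154, -0.476, 0.242] pointing down, gripper open.
Joint ranges: [-2.72, 2.72], [-1.05, 1.87], [-1.09, 1.28], [-1.99, 2.15], [-1.42, 1.44], [-3.14, 3.14]. Speed limits (rad/s): [2.79, 2.79, 3.14, 3.14, 3.14, 3.14].

### API

Orientations are given as a unit quaternion [x, y, z, w].
In Python, from workcell import bot, viewer, order gives the robot as it stands. The module is installed in compiled form; this text tells all that it offers.
- The arm moves only by the tool send_rows, never from a script. Its argument "increments" is a list that holds one entry, the list of rows, each a list of 4 numbers: the shift along the tool's x, y, z in m, then the turn about the tool's z in degrees. A call has exactly 8 rows; each row shifts and turns the pose as measured when the row begins, along the tool's axes as they then stand; what a row does not reach is not made up. A row lasts 1/10 s, in which the tool goes at most 50 mm and 8.59 degrees, less where a joint would pass 70% of its speed; a pose out of reach is approached as far as the arm can. A call is refused whole if a number of a shift passes 0.05 or a number of a turn 8.59, either way. A call with a gripper value outside its range is refused whole. "hand" is the closure, from -1 (fully open) to 1 (shut), so that 0 is half open, set as the call begins (left out, the last holds). The fingers move at their own pace and stop on an object; the grip force is fixed at half the most. Time passes only in rows, so rows that do not move let the fingers close, or fill a call up. It gives the time, the measured TCP pose, the force and the opening at its end, in the units of the state.
- bot.get_obs(): the state, without advancing time (a new reading comes with each control period).
- viewer.camera(name): name is "scene" or "top" or "wrist"; returns a dict with "image" (384x512x3 uint8, red, green, blue), "range_z" (384x512 float32, m along the optical axis (not along the pixel's ray), 0 where there is no reading), "camera_matrix" (3x3 intrinsics, pixels), "eye" and "rotation" of the camera in the world. Camera axes: x right, y down, z forward; pixel columns grow to the right and rows downward; lengths in m; the calibration is good to about 2 mm. A picture is of the moment at which its call begins.
- order.job_done(): hands the job in, once; it reports no verdict.
The state is a dict: "clock": time; "joint_pos": joint angles; "joint_vel": joint speeds; "tau": joint torques, N m; "eef_pos": TCP position; "tool_rot": TCP orientation; "ft_force": force on the tool from outside, world axes, zero at the start; "ft_torque": the same for the moment, N m; "grip_width": finger opening in m.
Only numpy, scipy, OpenCV 4.12 (cv2) and the standard library are available. Lean on these libraries where they do the work, as an engineer would, in place of code of your own. Each camera call takes 0.05 s, during which the arm holds its last target.

### The job

Put the notched white headrail piece into the blue jig, bevelled end first, and slide it under the bridge until it is home against the end stop. Keep it pressed against the stop while the slow sprung plunger sinks into its notch, and let go only when the plunger is fully down, so that the piece stays locked in the jig. Leave the plain rail piece and the bottle where they stand.

Things in the scene. Friction and masses are not known exactly. Their poses are not given: they have to be found in the camera images.
- rail: The notched headrail piece, loose on the bench: white square bar 200 long (x), 40 wide, 40 high, 0.24 to 0.4 kg. Origin at the centre of its underside. The top of its +x end is bevelled, from full height 40 before the end down to 27 high at the end face; the -x end is square. +x points roughly away from the robot at the start.
- rail_nose (a point): Middle of the lower edge of the rail piece's bevelled end: 100 along +x from the rail's origin, on its underside.
- rail_notch (a point): Centre of the floor of the rail's notch. The notch, 20 long and 14 deep, runs across the whole width of the top, from 47 to 67 behind the bevelled end; a lip 7 long stands between bevel and notch.
- jig: The blue jig, fixed on the bench. Origin on the bench surface straight below the stop face; +x is the way the rail slides in, away from the robot. A flat bed 30 wide, top 20 above the bench, runs from x=-210 to +30 (rail overhangs it 5 each side; slick, friction about 0.2). A base flange 110 wide, 12 high spans x=-120 to +35. On the robot's side of x=-135 nothing stands beside the bed: there the rail's rear can be held from above.
- jig_mouth (a point): On the bed's top, mid-width, 135 before the stop face, where the guide begins; axes as the jig's. From here two steel walls taper from about 70 apart to 46 apart at x=-105 of the jig, then run straight to the stop (rail 40 wide). Wall tops are 40 above the bench.
- bridge (a point): Under the bridge, above the bed's centre line, 55 before the stop face. The bridge spans x=-69 to -41 of the jig, its underside 78 and top 96 above the bench, posts from 34 to 46 either side. The damper and the plunger's knob above it reach up to about 160.
- stop_face (a point): On the front face of the steel end stop, mid-width, at the height of the bed's top (20 above the bench); axes as the jig's. The rail is home when its bevelled end face meets this plane (rail_nose at this point).
- stop: The steel end stop block, part of the jig, same origin and axes as the jig: 62 wide, from 20 to 54 above the bench.
- kicker (a joint): Sprung kicker pin in the stop, 16 diameter, centre 14 above the bed, in m: 0 = sticking out 20 mm from the stop face, 0.020 = flush, rail home. The rail pushes it in; it pushes back with about 4 N at first, 7 N at home, and drives the rail off the stop if it is let go before the plunger is down.
- plunger (a joint): Height of the sprung plunger in m: 0 = fully down, 0.010 = riding on the rail's top; it rests at 0, and the rail's bevel lifts it. Pressed down with about 2 N and heavily damped (450 N per m/s): slide the rail under it at about 30 mm/s (10 to 20 N of push; more if faster). With the rail home it sinks 10 mm into the notch in about 2 s; let go then, the rail springs back some 2 mm and stays locked.
- plunger_tip (a point): Lowest point of the plunger, an upright round-nosed steel rod, 12 diameter, under the bridge on the bed's centre line, 55 before the stop face; it is 30 above the bed when fully down. A black knob, 30 diameter, on its top above the bridge rises and sinks with it.
- plain_rail: A plain white rail piece, loose, no bevel or notch: 170 x 40 x 40, square at both ends; origin at the centre of its underside. To be left alone.
- can: A round bottle with a neck and cap, 54 diameter, 170 high, standing on the bench; origin at the centre of its underside. To be left alone.
There are look-alikes about, which are no part of the job. Leave any red look-alike of the rail alone.

How it is judged:
By the outcome, as a careful person would: the job done as asked, in the order asked, and still so for the second after the job is handed in, with the robot touching nothing.
It also fails if it takes over 48 s, if anything falls off the work surface, if the arm or the gripper's body presses on something with over 40 N, if the wrist force passes 120 N, or if a joint passes its speed limit or range.

## Working session

There is one attempt and no reset: what is moved stays moved. The work goes in short steps, Python scripts to look and compute and a tool call to move; the robot and the scene stay as the last step left them, time stands still between calls to the robot, and variables do not carry over. Pictures are saved under pics/ and viewed, and the job is handed in when it is done.

Besides the shell and the picture viewer there is one more tool, called as name([rows], argument=value, ...), one row to a line, values as JSON. send_rows: Moves the arm, as the interface text tells. Its arguments: {"type":"object","properties":{"increments":{"type":"array","items":{"type":"array","items":{"type":"array","items":{"type":"number"}}}},"hand":{"type":"number"}},"required":["increments"]}

```bash
mkdir -p pics; python3 - <<'E'
from workcell import bot, viewer
import cv2,numpy as np
o=bot.get_obs()
print({k:np.round(v,4) for k,v in o.items()})
for n in ["scene","top","wrist"]:
    c=viewer.camera(n)
    cv2.imwrite(f"pics/{n}0.png",c["image"][:,:,::-1]); np.savez(f"{n}0.npz",**c)
    print(n,c["eye"],np.round(c["rotation"],3).tolist(),c["camera_matrix"].tolist())
E
```

```text
{'clock': np.float64(0.0), 'joint_pos': array([-1.258 ,  0.2414,  0.0037,  1.3352,  0.    ,  1.5708]), 'joint_vel': array([ 0.0014, -0.0005, -0.0001,  0.0001,  0.0009, -0.0002]), 'tau': array([ 1.00000e-04, -3.72318e+01,  2.52407e+01,  1.70000e-02,
       -0.00000e+00,  0.00000e+00]), 'eef_pos': array([ 0.1537, -0.4752,  0.2414]), 'tool_rot': array([ 8.086e-01, -5.883e-01, -8.000e-04, -6.000e-04]), 'ft_force': array([-0.5973,  0.5475,  0.0516]), 'ft_torque': array([-0.0098,  0.0471, -0.0081]), 'grip_width': np.float64(0.0856)}
scene [ 1.39251693 -0.18066124  0.89014403] [0.692, 0.597, -0.271, -0.302] [[416.83306215908215, 0.0, 260.96527214609176], [0.0, 416.83306215908215, 192.11265284705829], [0.0, 0.0, 1.0]]
top [ 0.37386675 -0.04520156  0.9045254 ] [-0.694, 0.714, -0.063, 0.066] [[360.69698461695594, 0.0, 251.16937638873318], [0.0, 360.69698461695594, 190.43177124533116], [0.0, 0.0, 1.0]]
wrist [ 0.22322327 -0.45410111  0.37224123] [0.8, -0.582, -0.086, 0.117] [[316.686471970906, 0.0, 255.60399360786423], [0.0, 316.686471970906, 189.08846779800675], [0.0, 0.0, 1.0]]
```

View pics/scene0.png

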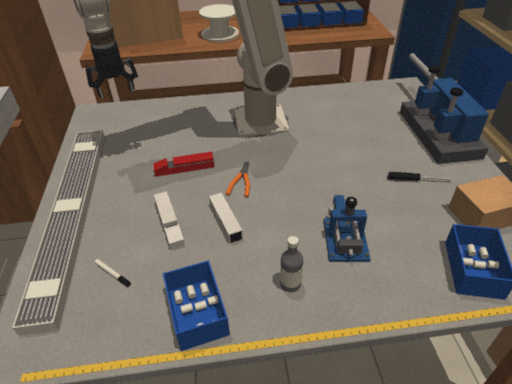

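View pics/top0.png

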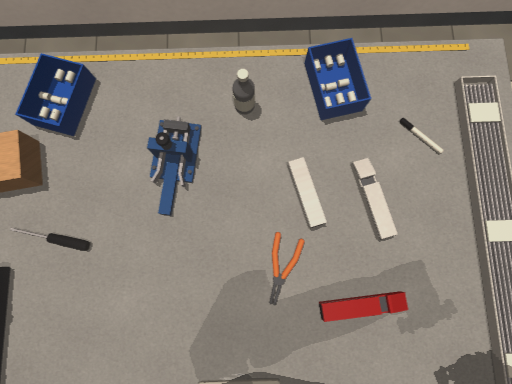

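View pics/wrist0.png

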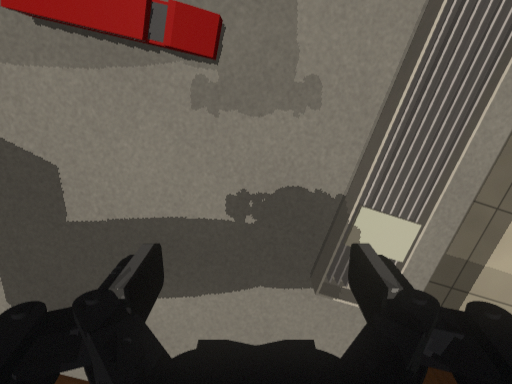

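The top view shows the notched rail at about (375,200), with its bevel near (363,168). The plain rail is at (307,192), the red look-alike at (365,307) and the jig at (175,165), with its bed running down to (166,212). Next I'll measure from the top and scene depth.

```bash
cat > h.py <<'E'
import numpy as np,cv2
from scipy.spatial.transform import Rotation as R
def cloud(c):
    z=c["range_z"];K=c["camera_matrix"];v,u=np.mgrid[:384,:512]
    P=np.stack([(u-K[0,2])/K[0,0]*z,(v-K[1,2])/K[1,1]*z,z],-1)
    q=np.array(c["rotation"]);M=R.from_quat(q).as_matrix() if q.size==4 else q
    W=P@M.T+c["eye"]; W[z==0]=np.nan
    return W
def rect(p):
    (c,s,a)=cv2.minAreaRect((p[:,:2]*1000).astype(np.float32)); return np.round(c,1),np.round(s,1),round(a,2)
E
python3 - <<'E'
from h import *
for n in ["top","scene"]:
    c=np.load(n+"0.npz");W=cloud(c);im=c["image"].astype(int)
    print(n,"bench z",np.nanmedian(W[...,2]))
    br=(im.min(-1)>120)&(W[...,2]>.03)&(W[...,2]<.06)
    k,l,s,ce=cv2.connectedComponentsWithStats(br.astype(np.uint8))
    for i in range(1,k):
        if s[i,4]>80:
            p=W[l==i]; print(i,s[i],np.round(np.nanmedian(p,0),4),rect(p))
    # jig blue
    bl=(im[...,2]>im[...,0]*1.8)&(im[...,2]>50)
    k,l,s,ce=cv2.connectedComponentsWithStats(bl.astype(np.uint8))
    for i in range(1,k):
        if s[i,4]>60:
            p=W[l==i]; print('b',i,s[i],np.round(np.nanmedian(p,0),3),np.round(np.nanmin(p,0),3),np.round(np.nanmax(p,0),3))
c=np.load("top0.npz")
cv2.imwrite("pics/jigz.png",cv2.resize(c["image"][110:225,130:215,::-1],None,fx=5,fy=5,interpolation=2))
cv2.imwrite("pics/railz.png",cv2.resize(c["image"][145:245,280:405,::-1],None,fx=5,fy=5,interpolation=2))
E
```

```text
top bench z -0.0003187275540319501
3 [461  76  43 287 563] [ 0.4581 -0.5981  0.0348] (array([ 475.5, -598.2]), array([ 61.5, 695.6]), 85.2)
5 [466  76  46 104 797] [ 0.7196 -0.652   0.0363] (array([ 681.2, -646.3]), array([272.7,  84.7]), 0.14)
73 [ 288  157   39   70 1162] [ 0.526  -0.1802  0.0396] (array([ 528.5, -180.2]), array([170.3,  41.1]), 15.85)
79 [356 161  20  17 228] [ 0.5785 -0.3268  0.0361] (array([ 581.6, -325.9]), array([42.4, 40.9]), 15.57)
107 [363 182  35  57 947] [ 0.4765 -0.3528  0.0397] (array([ 477.6, -353.3]), array([133.1,  41.3]), 14.33)
128 [486 206  26  41 582] [ 0.423  -0.6339  0.0367] (array([ 431.3, -634.6]), array([61.7, 96.2]), 88.8)
148 [497 263  11  66  83] [ 0.2685 -0.6192  0.0317] (array([ 270.8, -619.3]), array([  4.7, 146. ]), 89.62)
b 1 [ 305   38   66   80 2956] [ 0.838 -0.28   0.034] [ 0.724 -0.342 -0.001] [ 0.914 -0.199  0.079]
b 2 [  16   54   79   81 3568] [0.804 0.46  0.039] [ 0.701  0.368 -0.003] [0.943 0.565 0.078]
b 4 [190 124  11  30 188] [0.681 0.099 0.011] [0.641 0.084 0.007] [0.721 0.11  0.025]
b 6 [170 134  17  19 181] [0.637 0.12
[... 964 characters left out ...]
[42.7, 38.6]), 15.12)
b 7 [427   0  29  65 466] [-0.574  1.013  0.039] [-0.678  0.991 -0.116] [-0.558  1.042  0.215]
b 8 [465   0  22   8 138] [-0.574  1.145  0.19 ] [-0.587  1.09   0.17 ] [-0.561  1.204  0.209]
b 9 [ 281    3   83   25 1135] [-0.831  0.458  0.078] [-0.995  0.228  0.033] [-0.808  0.694  0.109]
b 46 [ 417   19   95  123 5724] [-0.242  1.107  0.007] [-0.59   0.565 -0.242] [0.339 1.363 0.226]
b 187 [ 324  196   46   65 1292] [0.651 0.146 0.018] [0.49  0.084 0.005] [0.738 0.203 0.138]
b 189 [ 446  224   66   75 3441] [0.81  0.454 0.04 ] [ 0.643  0.368 -0.006] [0.901 0.59  0.078]
b 190 [ 163  261   66   89 3340] [ 0.825 -0.271  0.022] [ 0.674 -0.341 -0.003] [ 0.917 -0.198  0.079]
```

View pics/jigz.png

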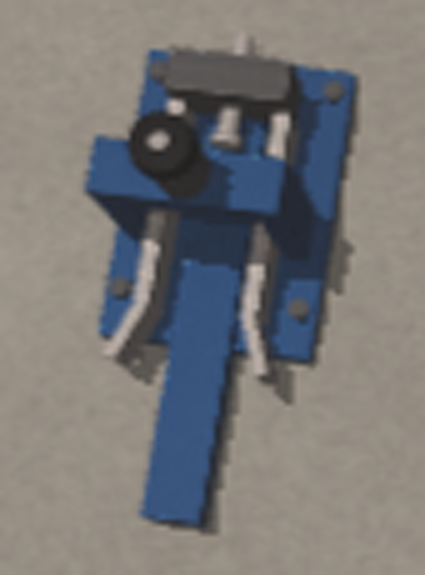

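View pics/railz.png

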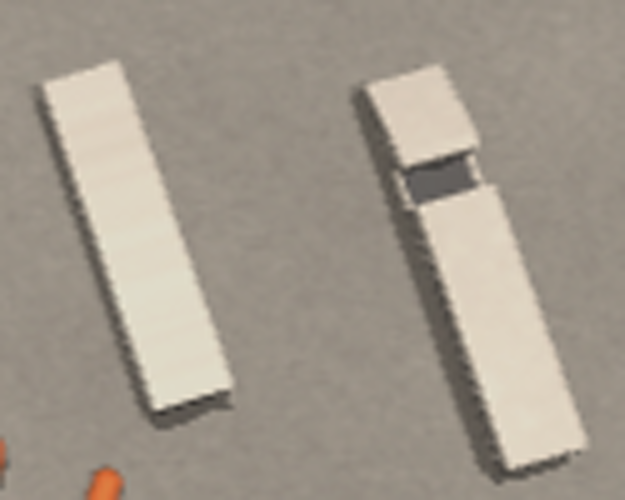

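```bash
python3 - <<'E'
from h import *
for n in ["top","scene"]:
    c=np.load(n+"0.npz");W=cloud(c);im=c["image"].astype(int)
    bl=(im[...,2]>im[...,0]*1.8)&(im[...,2]>40)
    X=W[...,0];Y=W[...,1];Z=W[...,2]
    reg=(X>.45)&(X<.8)&(Y>.05)&(Y<.24)
    m=reg&bl&(Z>.016)&(Z<.026)&(X<.63)
    k,l,s,ce=cv2.connectedComponentsWithStats(m.astype(np.uint8));i=1+np.argmax(s[1:,4])
    p=W[l==i];print(n,"bed",len(p),rect(p),np.median(p[:,2]))
    q=p[:,:2];
    # edges per x slice
    f=np.polyfit(q[:,0],q[:,1],1);print("line slope deg",np.degrees(np.arctan(f[0])),"y at .5,.6",np.polyval(f,[.5,.6]))
    for zl,zh,nm in [(.005,.015,"flange"),(.035,.045,"walls"),(.049,.059,"stop"),(.09,.1,"bridge"),(.13,.17,"knob")]:
        m=reg&(Z>zl)&(Z<zh); 
        if nm in("flange","bridge"): m&=bl
        if nm=="stop": m&=~bl
        p=W[m]
        if len(p)>5: print(nm,len(p),rect(p),np.median(p,0).round(4))
    if n=="top":
        m=reg&(Z>.035)&(Z<.045); 
        k,l,s,ce=cv2.connectedComponentsWithStats(m.astype(np.uint8),connectivity=8)
        for i in range(1,k):
            if s[i,4]>5:
                print(i,s[i]); 
                for v in range(s[i,1],s[i,1]+s[i,3],3):
                    r=W[v][l[v]==i]
                    if len(r): print("  ",r.mean(0).round(4),len(r))
E
```

```text
top bed 595 (array([553.5, 162.8]), array([ 30.7, 136. ]), 81.25) 0.019359980045515424
line slope deg -8.241362727809713 y at .5,.6 [0.17040904 0.15592512]
flange 441 (array([650.7, 147.4]), array([107.6, 153.3]), 81.24) [0.6412 0.1096 0.0113]
walls 352 (array([644.7, 148.1]), array([ 91.4, 173.6]), 81.09) [0.623  0.1371 0.0391]
stop 246 (array([669.2, 144. ]), array([90.8, 91.9]), 80.67) [0.7022 0.1378 0.0531]
bridge 264 (array([638.7, 149.5]), array([90. , 27.3]), 80.84) [0.6366 0.1327 0.0953]
knob 156 (array([638.5, 149. ]), array([27.7, 27.8]), 0.1) [0.6368 0.148  0.143 ]
1 [177 117   4   4  15]
   [0.7298 0.1361 0.0376] 3
   [0.7213 0.1346 0.0385] 4
2 [172 124  18  18  86]
   [0.7088 0.1075 0.0412] 1
   [0.7026 0.1083 0.0363] 1
   [0.6934 0.1308 0.0417] 3
   [0.6868 0.1268 0.0378] 7
   [0.6785 0.1325 0.0394] 8
   [0.6698 0.1176 0.0402] 3
3 [164 129  10   5  23]
   [0.6972 0.1641 0.0413] 6
   [0.6903 0.1684 0.0387] 3
5 [151 151  13  31 116]
   [0.6411 0.1851 0.0388] 1
   [0.6327 0.1832 0.0407] 6
   [0.6251 0.1783 0.0398] 4
   [0.6175 0.1795 0.0396] 3
   [0.6103 0.181  0.0379] 4
 
[... 486 characters left out ...]
.0389] 3
   [0.5753 0.1295 0.0396] 3
   [0.5677 0.1271 0.0394] 3
   [0.5602 0.1247 0.0389] 3
   [0.5532 0.1251 0.0363] 1
scene bed 125 (array([521. , 168.4]), array([28.9, 61.6]), 81.96) 0.0189297061958289
line slope deg -7.997064962517252 y at .5,.6 [0.17115558 0.15710672]
flange 528 (array([613. , 154.2]), array([108.6, 241.6]), 81.89) [0.6968 0.1158 0.0108]
walls 250 (array([648.1, 148.8]), array([ 91.1, 175.2]), 83.35) [0.6691 0.1384 0.0389]
stop 173 (array([682.6, 148.6]), array([81.6, 88.8]), 0.5) [0.7081 0.1402 0.0527]
bridge 227 (array([642.3, 149.6]), array([89. , 31.1]), 79.29) [0.6458 0.1419 0.0945]
knob 106 (array([642.3, 149.9]), array([29.5, 28.3]), 2.93) [0.6467 0.1477 0.1418]
```

send_rows([
  [[-0.003, -0.045, 0.01, 3.4], [-0.004, -0.045, 0.01, 0], [-0.004, -0.045, 0.01, 0], [-0.005, -0.045, 0.01, 0], [-0.005, -0.045, 0.01, 0], [-0.005, -0.045, 0.01, 0], [-0.005, -0.045, 0.01, 0], [-0.005, -0.045, 0.01, 0]],
], hand=-1)

```text
clock: 0.95
eef_pos: [0.499, -0.3498, 0.1575]
tool_rot: [0.785, -0.619, -0.001, 0.001]
ft_force: [0.4, -0.3, 0.6]
grip_width: 0.0855
```

```bash
cat >> h.py <<'E'
def go(tx,ty,tz,yaw_rail,show=True):
    "needed tool-frame shift and turn; yaw_rail: rail axis heading deg, jaw x = yaw-90"
    from workcell import bot
    o=bot.get_obs();M=R.from_quat(o["tool_rot"]).as_matrix();p=o["eef_pos"]
    d=M.T@(np.array([tx,ty,tz])-p);a=np.degrees(np.arctan2(M[1,0],M[0,0]))
    print("t",round(float(o["clock"]),2),"pos",p.round(4),"jaw yaw",a.round(2),"tilt z",M[:,2].round(3),"w",round(float(o["grip_width"]),4),"F",o["ft_force"].round(1),"T",o["ft_torque"].round(2))
    print("tool shift",d.round(4),"turn",round(a-(yaw_rail-90),2))
E
python3 - <<'E'
from h import *
go(.4916,-.3494,.022,14.6)
from workcell import viewer
c=viewer.camera("wrist");W=cloud(c);im=c["image"]
cv2.imwrite("pics/w1.png",im[:,:,::-1])
br=(im.min(-1)>110)&(W[...,2]>.03)&(W[...,2]<.06)
k,l,s,ce=cv2.connectedComponentsWithStats(br.astype(np.uint8))
for i in range(1,k):
    if s[i,4]>300:
        p=W[l==i]; print(s[i],np.median(p,0).round(4),rect(p))
E
```

```text
t 0.95 pos [ 0.499  -0.3498  0.1575] jaw yaw -76.5 tilt z [-0.003 -0.001 -1.   ] w 0.0855 F [ 0.4 -0.3  0.6] T [-0.03 -0.06  0.03]
tool shift [-0.0022  0.0067  0.1355] turn -1.1
[    0     0    91   205 10582] [ 0.5301 -0.1799  0.0392] (array([ 520.7, -181.3]), array([151.1,  42. ]), 15.53)
[ 223   51   53   54 2408] [ 0.5798 -0.3262  0.0354] (array([ 580.3, -326. ]), array([37. , 40.1]), 16.13)
[ 225  130   51   79 3782] [ 0.5141 -0.3431  0.0392] (array([ 511.3, -343.8]), array([64. , 39.8]), 14.39)
[229 238  33  42 939] [ 0.4289 -0.3554  0.0392] (array([ 432.7, -357.5]), array([41.5, 27.5]), 14.25)
```

View pics/w1.png

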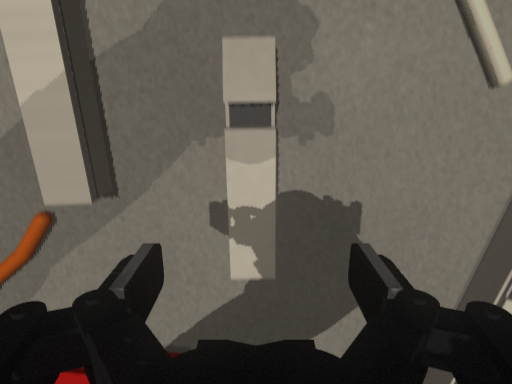

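The wrist view shows the rail centred between the jaws (columns 225–277, notch at about (250,115)). Its line agrees with the top view to within 1 mm, so I'll descend.

send_rows([
  [[-0.001, 0.0035, 0.02, -1.1], [-0.001, 0.003, 0.02, 0], [0, 0, 0.02, 0], [0, 0, 0.02, 0], [0, 0, 0.02, 0], [0, 0, 0.018, 0], [0, 0, 0.012, 0], [0, 0, 0.003, 0]],
])

```text
clock: 1.8
eef_pos: [0.4998, -0.3411, 0.0123]
tool_rot: [0.796, -0.605, -0.004, -0.001]
ft_force: [-1.2, -1.0, 0.2]
grip_width: 0.0853
```

```bash
python3 -c "
from h import *
go(.4916,-.3491,.022,14.5)"
```

```text
t 1.8 pos [ 0.4998 -0.3411  0.0123] jaw yaw -74.44 tilt z [-0.005  0.006 -1.   ] w 0.0853 F [-1.2 -1.   0.2] T [-0.04  0.04 -0.05]
tool shift [ 0.0054  0.0101 -0.0097] turn 1.06
```

send_rows([
  [[0.002, 0.004, -0.004, 0.5], [0.002, 0.003, -0.003, 0.3], [0.001, 0.002, -0.002, 0.2], [0, 0, 0, 0], [0, 0, 0, 0], [0, 0, 0, 0], [0, 0, 0, 0], [0, 0, 0, 0]],
])

```text
clock: 2.6
eef_pos: [0.4937, -0.3511, 0.0264]
tool_rot: [0.79, -0.613, -0.0, -0.001]
ft_force: [0.3, 0.1, -0.2]
grip_width: 0.0855
```

```bash
python3 -c "
from h import *
go(.4916,-.3491,.022,14.5)
go(.4916,-.3491,.022,14.5)"
```

```text
t 2.6 pos [ 0.4937 -0.3511  0.0264] jaw yaw -75.57 tilt z [ 0.001  0.002 -1.   ] w 0.0855 F [ 0.3  0.1 -0.2] T [ 0.03 -0.01  0.03]
tool shift [-0.0025  0.0016  0.0044] turn -0.07
t 2.6 pos [ 0.4937 -0.3511  0.0264] jaw yaw -75.57 tilt z [ 0.001  0.002 -1.   ] w 0.0855 F [ 0.3  0.1 -0.2] T [ 0.03 -0.01  0.03]
tool shift [-0.0025  0.0016  0.0044] turn -0.07
```

send_rows([
  [[-0.001, 0, 0.003, 0], [0, 0, 0, 0], [0, 0, 0, 0], [0, 0, 0, 0], [0, 0, 0, 0], [0, 0, 0, 0], [0, 0, 0, 0], [0, 0, 0, 0]],
], hand=1)

```text
clock: 3.4
eef_pos: [0.4935, -0.3493, 0.0229]
tool_rot: [0.791, -0.612, -0.001, -0.001]
ft_force: [-0.4, 0.5, 1.2]
grip_width: 0.0393
```

```bash
python3 -c "
from h import *
go(.4916,-.3491,.022,14.5)"
```

```text
t 3.4 pos [ 0.4935 -0.3493  0.0229] jaw yaw -75.53 tilt z [ 0.     0.003 -1.   ] w 0.0393 F [-0.4  0.5  1.2] T [0.09 0.06 0.01]
tool shift [-0.0007  0.0018  0.0009] turn -0.03
```

send_rows([
  [[0, 0, -0.01, 0], [0, 0, -0.015, 0], [0, 0, -0.02, 0], [0, 0.005, -0.02, 0], [0, 0.01, -0.02, 0], [0, 0.015, -0.015, 0], [0, 0.01, -0.005, 0], [0, 0, 0, 0]],
])

```text
clock: 4.2
eef_pos: [0.4487, -0.358, 0.1283]
tool_rot: [0.791, -0.612, -0.008, 0.0]
ft_force: [0.3, 1.0, -3.5]
grip_width: 0.0388
```

```bash
python3 - <<'E'
from h import *
go(.46,.177,.12,-8.7)
from workcell import viewer
c=viewer.camera("scene")
cv2.imwrite("pics/s2.png",c["image"][:,:,::-1])
E
```

```text
t 4.2 pos [ 0.4487 -0.358   0.1283] jaw yaw -75.53 tilt z [-0.012  0.009 -1.   ] w 0.0388 F [ 0.3  1.  -3.5] T [-0.07  0.01  0.02]
tool shift [-0.515  -0.1448  0.0131] turn 23.17
```

View pics/s2.png

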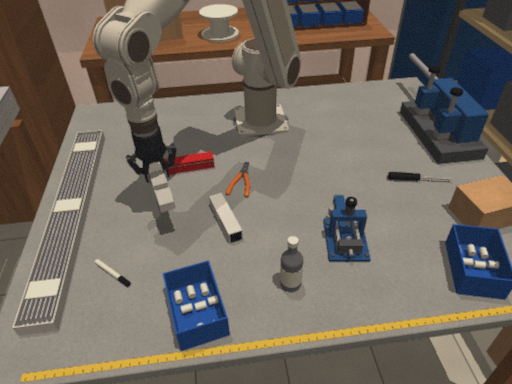

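The scene view shows the rail lifted level, with the nose at about (165,205). Next I'll traverse to the jig's mouth side while turning.

send_rows([
  [[-0.03, -0.007, 0, 2.5], [-0.04, -0.009, 0, 3], [-0.045, -0.007, 0, 3], [-0.045, -0.005, 0, 3], [-0.045, -0.003, 0, 3], [-0.045, -0.001, 0, 3], [-0.045, 0.002, 0, 3], [-0.04, 0.004, 0, 2]],
])

```text
clock: 5.05
eef_pos: [0.4491, -0.0405, 0.1233]
tool_rot: [-0.666, 0.746, 0.02, 0.008]
ft_force: [-0.3, -0.5, -2.9]
grip_width: 0.0391
```

```bash
python3 - <<'E'
from h import *
go(.46,.177,.12,-8.7)
E
```

```text
t 5.05 pos [ 0.4491 -0.0405  0.1233] jaw yaw -96.46 tilt z [-0.015  0.04  -0.999] w 0.0391 F [-0.3 -0.5 -2.9] T [-0.16  0.05  0.01]
tool shift [-0.217   0.0135  0.0118] turn 2.24
```

send_rows([
  [[-0.045, 0.003, 0, 1], [-0.045, 0.003, 0, 0.6], [-0.04, 0.002, 0, 0.4], [-0.035, 0.002, 0, 0.2], [-0.025, 0.002, 0, 0], [-0.013, 0.001, 0, 0], [0, 0, 0, 0], [0, 0, 0, 0]],
])

```text
clock: 5.85
eef_pos: [0.4436, 0.0453, 0.1404]
tool_rot: [0.708, -0.703, -0.06, -0.042]
ft_force: [-0.6, -0.9, -2.0]
grip_width: 0.039
```

```bash
python3 - <<'E'
from h import *
go(.46,.177,.10,-8.7)
from workcell import viewer
c=viewer.camera("wrist");np.savez("w3.npz",**c)
cv2.imwrite("pics/w3.png",c["image"][:,:,::-1])
c=viewer.camera("top");np.savez("t3.npz",**c)
cv2.imwrite("pics/t3.png",cv2.resize(c["image"][90:290,100:300,::-1],None,fx=3,fy=3,interpolation=2))
E
```

```text
t 5.85 pos [0.4436 0.0453 0.1404] jaw yaw -89.73 tilt z [-0.027  0.143 -0.989] w 0.039 F [-0.6 -0.9 -2. ] T [-0.2   0.05 -0.02]
tool shift [-0.1244 -0.0185  0.0584] turn 8.97
```

View pics/w3.png

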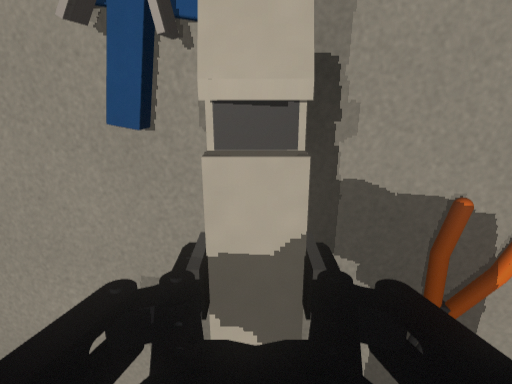

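View pics/t3.png

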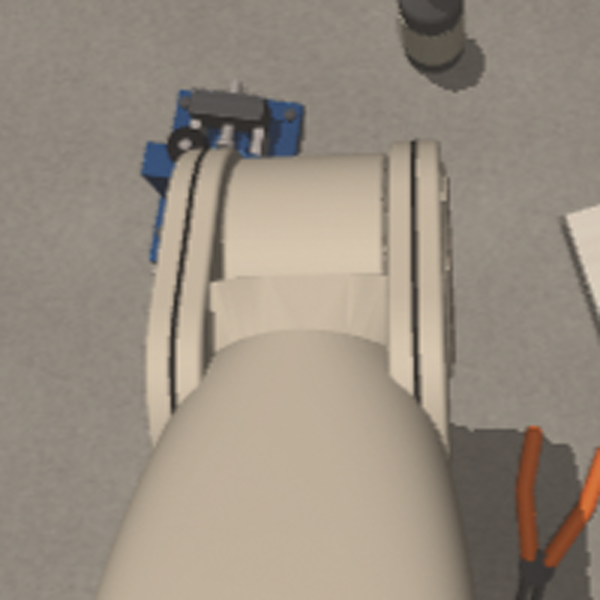

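```bash
python3 - <<'E'
from h import *
from workcell import bot
o=bot.get_obs()
for k in("joint_pos","joint_vel","tau"):print(k,o[k].round(3))
go(.46,.177,.10,-8.7)
E
```

```text
joint_pos [ 0.007  0.229 -0.299  1.069  0.144  3.141]
joint_vel [-0.002  0.001 -0.001  0.001  0.    -0.002]
tau [ 1.1100e-01 -3.5460e+01  2.3666e+01  1.8700e-01  6.2200e-01 -7.0000e-03]
t 5.95 pos [0.4436 0.0452 0.1403] jaw yaw -89.75 tilt z [-0.027  0.143 -0.989] w 0.0393 F [ 0.1  0.6 -3.4] T [-0.22 -0.03 -0.01]
tool shift [-0.1245 -0.0185  0.0583] turn 8.95
```

Joint 6 is at its 3.14 limit, so this half-turn of the grasp can't reach the jig yaw. I'll back off the limit, set the rail down in the clear area here, and regrasp half a turn round (joint 6 about 0.5).

send_rows([
  [[0.003, 0, 0, -2], [0.003, 0, 0, -2], [0.003, 0, 0, -2], [0.003, 0, 0, -2], [0, 0, 0, -2], [0, 0, 0, 0], [0, 0, 0, 0], [0, 0, 0, 0]],
])

```text
clock: 6.75
eef_pos: [0.4439, 0.03, 0.1375]
tool_rot: [0.766, -0.639, -0.056, -0.046]
ft_force: [-0.2, -0.7, -4.0]
grip_width: 0.0387
```

```bash
python3 - <<'E'
from h import *
from workcell import bot
o=bot.get_obs()
print(o["joint_pos"].round(3))
go(.4436,.03,.024,10)
E
```

```text
[-0.025  0.234 -0.3    1.069  0.142  2.933]
t 6.75 pos [0.4439 0.03   0.1375] jaw yaw -79.64 tilt z [-0.028  0.142 -0.989] w 0.0387 F [-0.2 -0.7 -4. ] T [-0.27  0.05 -0.  ]
tool shift [1.640e-02 1.000e-04 1.123e-01] turn 0.36
```

send_rows([
  [[0.005, 0, 0.015, 0], [0.006, 0, 0.02, 0], [0.006, 0, 0.02, 0], [0.006, 0, 0.02, 0], [0.006, 0, 0.018, 0], [0.004, 0, 0.01, 0], [0, 0, 0.004, 0], [0, 0, 0, 0]],
])

```text
clock: 7.55
eef_pos: [0.4505, 0.0124, 0.0254]
tool_rot: [0.765, -0.64, -0.053, -0.048]
ft_force: [-0.6, -0.4, -2.6]
grip_width: 0.0387
```

```bash
python3 - <<'E'
from h import *
go(.4436,.01,.026,10)
E
```

```text
t 7.55 pos [0.4505 0.0124 0.0254] jaw yaw -79.75 tilt z [-0.021  0.141 -0.99 ] w 0.0387 F [-0.6 -0.4 -2.6] T [-0.32  0.21  0.02]
tool shift [ 0.001   0.0072 -0.0008] turn 0.25
```

send_rows([
  [[0, 0, 0, 0], [0, 0, 0, 0], [0, 0, 0, 0], [0, 0, 0, 0], [0, 0, 0, 0], [0, 0, -0.01, 0], [0, 0, -0.02, 0], [0, 0, -0.03, 0]],
], hand=-1)

```text
clock: 8.35
eef_pos: [0.4522, 0.0049, 0.0883]
tool_rot: [0.766, -0.639, -0.054, -0.049]
ft_force: [0.1, 0.4, -0.4]
grip_width: 0.0855
```

send_rows([
  [[0, 0, -0.03, -3], [0, 0, -0.03, -8.5], [0, 0, -0.01, -8.5], [0, 0, 0, -8.5], [0, 0, 0, -8.5], [0, 0, 0, -8.5], [0, 0, 0, -8.5], [0, 0, 0, -8.5]],
])

```text
clock: 9.15
eef_pos: [0.457, -0.007, 0.1725]
tool_rot: [0.987, -0.141, -0.012, -0.07]
ft_force: [0.8, 0.4, -1.2]
grip_width: 0.0854
```

```bash
python3 - <<'E'
from h import *
from workcell import bot
go(.4436,.01,.16,10)
print(bot.get_obs()["joint_pos"].round(3))
E
```

```text
t 9.15 pos [ 0.457  -0.007   0.1725] jaw yaw -16.07 tilt z [-0.004  0.142 -0.99 ] w 0.0854 F [ 0.8  0.4 -1.2] T [-0.14 -0.   -0.04]
tool shift [-0.017  -0.0108  0.0149] turn 63.93
[-0.106  0.214 -0.225  1.15   0.141  1.747]
```

send_rows([
  [[0, 0, 0, -8.5], [0, 0, 0, -8.5], [0, 0, 0, -8.5], [0, 0, 0, -8.5], [0, 0, 0, -8.5], [0, 0, 0, -8.5], [0, 0, 0, -8.5], [0, 0, 0, -8.5]],
])

```text
clock: 9.95
eef_pos: [0.4565, -0.0077, 0.1791]
tool_rot: [0.895, 0.441, 0.032, -0.063]
ft_force: [-0.2, -0.6, -0.3]
grip_width: 0.0856
```

send_rows([
  [[0, 0, 0, -8.5], [0, 0, 0, -8.5], [0, 0, 0, -8.5], [0, 0, 0, -8.5], [0, 0, 0, -8.5], [0, 0, 0, -8.5], [0, 0, 0, -8.5], [0, 0, 0, -8.5]],
])

```text
clock: 10.75
eef_pos: [0.4559, -0.0083, 0.1855]
tool_rot: [0.489, 0.869, 0.063, -0.032]
ft_force: [0.2, -0.3, 1.0]
grip_width: 0.0853
```

send_rows([
  [[0, 0, 0, -8.5], [0, 0, 0, -8.5], [0, 0, 0, -8.5], [0, 0, 0, -8.5], [0, 0, 0, -8.5], [0, 0, 0, -8.5], [0, 0, 0, -8.5], [0, 0, 0, -8.5]],
])

```text
clock: 11.55
eef_pos: [0.4551, -0.0089, 0.192]
tool_rot: [-0.087, 0.994, 0.07, 0.012]
ft_force: [-0.5, 0.5, 0.3]
grip_width: 0.0854
```

```bash
python3 - <<'E'
from h import *
from workcell import bot
go(.4436,.01,.16,10)
print(bot.get_obs()["joint_pos"].round(3))
E
```

```text
t 11.55 pos [ 0.4551 -0.0089  0.192 ] jaw yaw -170.18 tilt z [ 0.011  0.141 -0.99 ] w 0.0854 F [-0.5  0.5  0.3] T [-0.09  0.02  0.01]
tool shift [0.0092 0.016  0.0342] turn -90.18
[-0.11   0.185 -0.209  1.182  0.142 -1.855]
```

send_rows([
  [[0, 0, 0, -8.5], [0, 0, 0, -8.5], [0, 0, 0, -8.5], [0, 0, 0, -8.5], [0, 0, 0, -8.5], [0, 0, 0, -8.5], [0, 0, 0, -8.5], [0, 0, 0, -8.5]],
])

```text
clock: 12.35
eef_pos: [0.4541, -0.0094, 0.1984]
tool_rot: [-0.632, 0.771, 0.05, 0.051]
ft_force: [-0.9, -0.1, 0.6]
grip_width: 0.0857
```

```bash
python3 - <<'E'
from h import *
from workcell import bot
go(.4436,-.1,.16,10)
print(bot.get_obs()["joint_pos"].round(3))
E
```

```text
t 12.35 pos [ 0.4541 -0.0094  0.1984] jaw yaw -101.35 tilt z [ 0.016  0.141 -0.99 ] w 0.0857 F [-0.9 -0.1  0.6] T [-0.14  0.02 -0.  ]
tool shift [ 0.0954 -0.0078  0.0251] turn -21.35
[-0.112  0.175 -0.204  1.193  0.142 -3.056]
```

send_rows([
  [[0.02, 0, 0, -3], [0.03, 0, 0, -2], [0.03, 0, 0, 0], [0.03, 0, 0, 0], [0.03, 0, 0, 0], [0.03, 0, 0, 0], [0.03, 0, 0, 0], [0, 0, 0, 0]],
])

```text
clock: 13.15
eef_pos: [0.4383, -0.1006, 0.1789]
tool_rot: [-0.611, 0.792, 0.013, 0.019]
ft_force: [-0.4, 0.6, 0.2]
grip_width: 0.0851
```

```bash
python3 - <<'E'
from h import *
from workcell import bot
go(.4436,-.1,.16,10)
print(bot.get_obs()["joint_pos"].round(4))
E
```

```text
t 13.15 pos [ 0.4383 -0.1006  0.1789] jaw yaw -104.71 tilt z [ 0.014  0.045 -0.999] w 0.0851 F [-0.4  0.6  0.2] T [-0.02  0.03  0.02]
tool shift [-0.0011 -0.0049  0.019 ] turn -24.71
[-0.2561  0.1802 -0.2432  1.145   0.0467 -3.1408]
```

send_rows([
  [[0.03, 0, 0, 0], [0.025, 0, 0, 0], [0, 0, 0, 0], [0, 0, 0, 0], [0, 0, 0, 5], [0, 0, 0, 8.5], [0, 0, 0, 8.5], [0, 0, 0, 8.5]],
])

```text
clock: 13.95
eef_pos: [0.4323, -0.1259, 0.1767]
tool_rot: [-0.356, 0.934, 0.008, 0.008]
ft_force: [-0.7, -0.2, -0.8]
grip_width: 0.0852
```

```bash
python3 - <<'E'
from h import *
from workcell import bot
go(.4436,.01,.16,10)
print(bot.get_obs()["joint_pos"].round(4))
E
```

```text
t 13.95 pos [ 0.4323 -0.1259  0.1767] jaw yaw -138.28 tilt z [ 0.009  0.02  -1.   ] w 0.0852 F [-0.7 -0.2 -0.8] T [-0.01  0.05 -0.03]
tool shift [-0.0986  0.0937  0.0195] turn -58.28
[-0.2974  0.1831 -0.245   1.1403  0.0215 -2.5965]
```

send_rows([
  [[0, 0, 0, 8.5], [0, 0, 0, 8.5], [0, 0, 0, 8.5], [0, 0, 0, 8.5], [0, 0, 0, 8.5], [0, 0, 0, 8.5], [0, 0, 0, 8.5], [0, 0, 0, 8.5]],
])

```text
clock: 14.75
eef_pos: [0.4334, -0.1231, 0.1775]
tool_rot: [0.234, 0.972, 0.012, 0.003]
ft_force: [0.7, 0.1, 0.4]
grip_width: 0.0854
```

send_rows([
  [[0, 0, 0, 8.5], [0, 0, 0, 8.5], [0, 0, 0, 8.5], [0, 0, 0, 8.5], [0, 0, 0, 8.5], [0, 0, 0, 8.5], [0, 0, 0, 3], [0, 0, 0, 0]],
])

```text
clock: 15.55
eef_pos: [0.4345, -0.1204, 0.1782]
tool_rot: [0.654, 0.756, 0.012, -0.003]
ft_force: [0.4, 0.4, 0.4]
grip_width: 0.0858
```

```bash
python3 - <<'E'
from h import *
from workcell import bot,viewer
for n in["top","wrist"]:
    c=viewer.camera(n);W=cloud(c);im=c["image"].astype(int)
    cv2.imwrite(f"pics/{n}4.png",c["image"][:,:,::-1])
    br=(im.min(-1)>90)&(W[...,2]>.03)&(W[...,2]<.05)&(W[...,1]>-.1)&(W[...,1]<.12)&(W[...,0]<.65)
    k,l,s,ce=cv2.connectedComponentsWithStats(br.astype(np.uint8))
    for i in range(1,k):
        if s[i,4]>80:
            p=W[l==i]; print(n,s[i],np.median(p,0).round(4),rect(p))
go(.4436,.01,.16,190)
print(bot.get_obs()["joint_pos"].round(4))
E
```

```text
top [212 183  19  16 226] [0.5362 0.0295 0.0362] (array([538.3,  29.2]), array([38.5, 40.5]), 8.67)
top [216 204  28  58 946] [0.4342 0.0101 0.0395] (array([434.8,  10.6]), array([133.7,  40.2]), 10.17)
wrist [ 372  124   58  140 5902] [0.4262 0.0108 0.0393] (array([435.7,  11.6]), array([133.9,  41.8]), 9.59)
t 15.65 pos [ 0.4344 -0.1205  0.1782] jaw yaw 98.33 tilt z [ 0.012  0.023 -1.   ] w 0.0854 F [-0.   0.6  0.4] T [-0.03  0.02 -0.03]
tool shift [0.1273 0.0277 0.0212] turn -1.67
[-0.2867  0.1812 -0.2434  1.1413  0.025  -0.432 ]
```

View pics/top4.png

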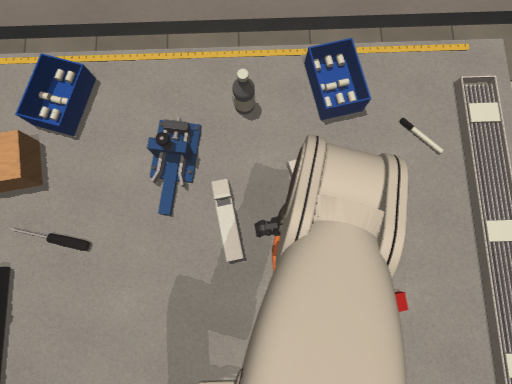

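View pics/wrist4.png

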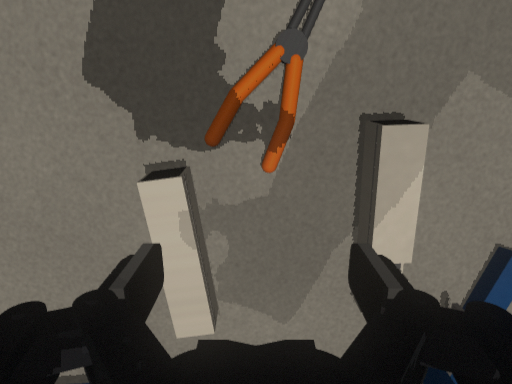

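The top view shows the rail flat at (228,220), nose up the image, with its rear block centred at (0.435, 0.011) and yaw about 10°. The wrist view agrees to 1 mm. I'll grasp it at its rear part.

```bash
python3 -c "
from h import *
go(.414,.0074,.1,190)"
```

```text
t 15.65 pos [ 0.4344 -0.1205  0.1782] jaw yaw 98.33 tilt z [ 0.012  0.023 -1.   ] w 0.0854 F [-0.   0.6  0.4] T [-0.03  0.02 -0.03]
tool shift [ 0.1278 -0.0029  0.0808] turn -1.67
```

send_rows([
  [[0.02, 0, 0, -1.7], [0.03, 0, 0.005, 0], [0.03, 0, 0.01, 0], [0.025, 0, 0.015, 0], [0.015, 0, 0.015, 0], [0.005, 0, 0.015, 0], [0, 0, 0.01, 0], [0, 0, 0, 0]],
])

```text
clock: 16.45
eef_pos: [0.4153, 0.0086, 0.1098]
tool_rot: [0.639, 0.769, 0.014, -0.0]
ft_force: [0.0, -0.1, -0.1]
grip_width: 0.0853
```

```bash
python3 -c "
from h import *
go(.414,.0074,.022,190)"
```

```text
t 16.45 pos [0.4153 0.0086 0.1098] jaw yaw 100.61 tilt z [ 0.017  0.022 -1.   ] w 0.0853 F [ 0.  -0.1 -0.1] T [-0.05  0.02 -0.02]
tool shift [-0.0026 -0.0033  0.0877] turn 0.61
```

send_rows([
  [[-0.001, -0.001, 0.015, 0.5], [-0.001, -0.001, 0.018, 0], [0, 0, 0.018, 0], [0, 0, 0.016, 0], [0, 0, 0.01, 0], [0, 0, 0.005, 0], [0, 0, 0, 0], [0, 0, 0, 0]],
])

```text
clock: 17.25
eef_pos: [0.4216, 0.0047, 0.0295]
tool_rot: [0.643, 0.765, 0.017, 0.004]
ft_force: [0.1, -1.1, 0.6]
grip_width: 0.0854
```

```bash
python3 -c "
from h import *
go(.414,.0074,.022,190)"
```

```text
t 17.25 pos [0.4216 0.0047 0.0295] jaw yaw 99.93 tilt z [ 0.027  0.021 -0.999] w 0.0854 F [ 0.1 -1.1  0.6] T [-0.01  0.03  0.05]
tool shift [ 0.0039 -0.0073  0.0073] turn -0.07
```

send_rows([
  [[0.003, -0.004, 0.004, 0], [0, -0.003, 0.002, 0], [0, 0, 0, 0], [0, 0, 0, 0], [0, 0, 0, 0], [0, 0, 0, 0], [0, 0, 0, 0], [0, 0, 0, 0]],
])

```text
clock: 18.05
eef_pos: [0.4155, 0.0068, 0.0249]
tool_rot: [0.643, 0.766, 0.018, 0.005]
ft_force: [-0.3, 0.2, -0.2]
grip_width: 0.0856
```

send_rows([
  [[0, 0, 0, 0], [0, 0, 0, 0], [0, 0, 0, 0], [0, 0, 0, 0], [0, 0, 0, 0], [0, 0, 0, 0], [0, 0, 0, 0], [0, 0, 0, 0]],
], hand=1)

```text
clock: 18.85
eef_pos: [0.4156, 0.0074, 0.0253]
tool_rot: [0.643, 0.766, 0.019, 0.005]
ft_force: [0.1, -0.0, 0.4]
grip_width: 0.0391
```

```bash
python3 -c "
from h import *
go(.414,.0074,.022,190)"
```

```text
t 18.85 pos [0.4156 0.0074 0.0253] jaw yaw 100.0 tilt z [ 0.032  0.023 -0.999] w 0.0391 F [ 0.1 -0.   0.4] T [0.01 0.12 0.06]
tool shift [ 0.0002 -0.0017  0.0033] turn 0.0
```

send_rows([
  [[0, 0, -0.01, 0], [0, 0, -0.015, 0], [0, 0, -0.015, 0], [0, 0, -0.015, 0], [0.01, 0, -0.01, 0], [0.02, 0, 0, 2], [0.03, 0, 0, 4], [0.03, 0, 0, 4]],
])

```text
clock: 19.65
eef_pos: [0.3961, 0.0933, 0.0941]
tool_rot: [0.713, 0.701, 0.013, -0.0]
ft_force: [-0.1, 0.1, -3.3]
grip_width: 0.0389
```

```bash
python3 -c "
from h import *
go(.4241,.1826,.085,171.3)"
```

```text
t 19.65 pos [0.3961 0.0933 0.0941] jaw yaw 89.07 tilt z [ 0.019  0.019 -1.   ] w 0.0389 F [-0.1  0.1 -3.3] T [-0.06  0.17  0.  ]
tool shift [0.0895 0.0263 0.0113] turn 7.77
```

send_rows([
  [[0.02, 0.002, 0, 3], [0.025, 0.003, 0, 2.8], [0.02, 0.006, 0, 1.5], [0.013, 0.006, 0, 0.5], [0.006, 0.004, 0, 0], [0, 0, 0, 0], [0, 0, 0, 0], [0, 0, 0, 0]],
])

```text
clock: 20.45
eef_pos: [0.4186, 0.1778, 0.0958]
tool_rot: [0.76, 0.65, 0.008, -0.003]
ft_force: [0.0, 0.3, -3.9]
grip_width: 0.0392
```

```bash
python3 - <<'E'
from h import *
from workcell import viewer
go(.4241,.1826,.085,171.3)
for n in["top","scene"]:
    c=viewer.camera(n);W=cloud(c);np.savez(n+"5.npz",**c);im=c["image"].astype(int)
    br=(im.min(-1)>90)&(W[...,2]>.06)&(W[...,2]<.13)&(W[...,1]>.08)&(W[...,1]<.24)&(W[...,0]<.62)&(W[...,0]>.4)
    k,l,s,ce=cv2.connectedComponentsWithStats(br.astype(np.uint8))
    for i in range(1,k):
        if s[i,4]>60:
            p=W[l==i]; print(n,s[i],np.median(p,0).round(4),rect(p))
            for x in np.arange(.4,.62,.02):
                q=p[(abs(p[:,0]-x)<.01)]
                if len(q)>4: print("   ",round(x,2),q.mean(0).round(4),np.ptp(q[:,1]).round(3))
c=np.load("top5.npz");cv2.imwrite("pics/t5.png",cv2.resize(c["image"][110:260,110:260,::-1],None,fx=4,fy=4,interpolation=2))
c=np.load("scene5.npz");cv2.imwrite("pics/s5.png",cv2.resize(c["image"][130:280,250:400,::-1],None,fx=4,fy=4,interpolation=2))
E
```

```text
t 20.45 pos [0.4186 0.1778 0.0958] jaw yaw 81.12 tilt z [ 0.009  0.016 -1.   ] w 0.0392 F [ 0.   0.3 -3.9] T [-0.01  0.18 -0.03]
tool shift [0.0055 0.0046 0.011 ] turn -0.18
top [147 173  27  59 954] [0.5054 0.1617 0.1061] (array([504.1, 163. ]), array([ 40.8, 134.4]), 82.35)
    0.44 [0.4438 0.1602 0.1089] 0.019
    0.46 [0.4612 0.166  0.1083] 0.04
    0.48 [0.4798 0.1665 0.1079] 0.042
    0.5 [0.4993 0.1633 0.1045] 0.042
    0.52 [0.5198 0.1607 0.0975] 0.042
    0.54 [0.5395 0.1575 0.1029] 0.042
    0.56 [0.5595 0.1554 0.096 ] 0.042
    0.58 [0.5719 0.1679 0.0909] 0.009
scene [331 160  19  42 494] [0.5064 0.1631 0.1049] (array([501.1, 164.9]), array([ 44.2, 151.2]), 79.51)
    0.44 [0.441  0.1757 0.1074] 0.046
    0.46 [0.4604 0.1711 0.1076] 0.04
    0.48 [0.4801 0.1663 0.107 ] 0.041
    0.5 [0.5006 0.1652 0.1033] 0.039
    0.52 [0.5234 0.1571 0.1032] 0.041
    0.54 [0.5399 0.1589 0.1025] 0.039
    0.56 [0.5605 0.1548 0.0947] 0.042
    0.58 [0.5716 0.1553 0.0879] 0.037
```

View pics/t5.png

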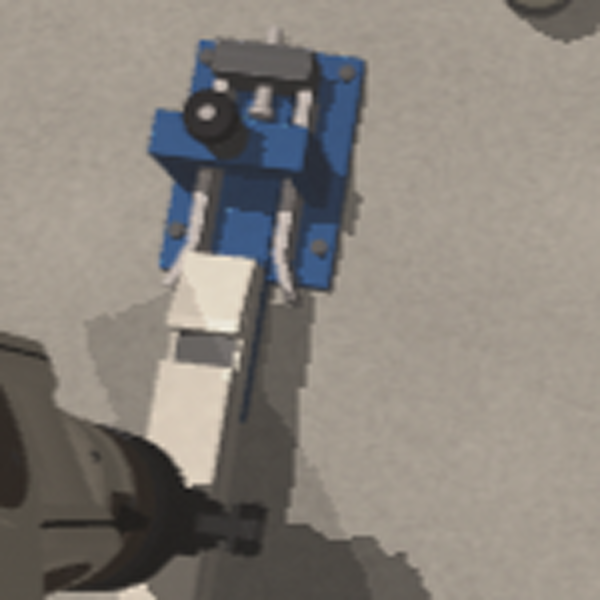

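View pics/s5.png

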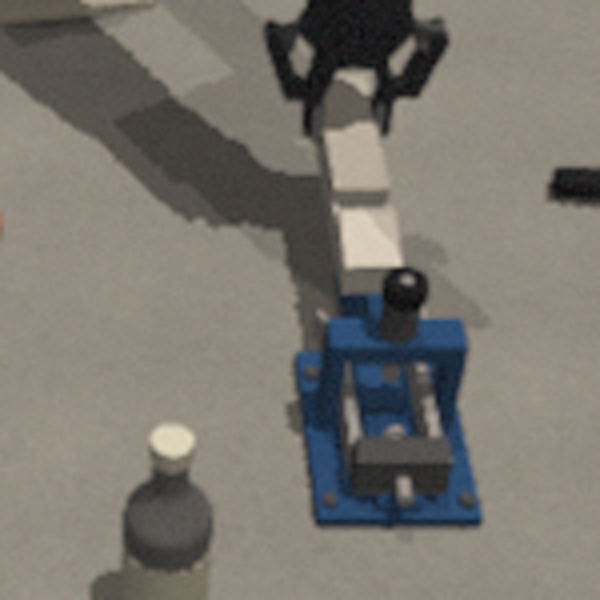

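The top view shows the rail above the bed, with its nose at about (225,255) in the crop, just inside the taper. It sits about 6–7 mm to the right of the jig axis and its nose droops about 3°. I'll shift it left and lower.

send_rows([
  [[0.003, 0, 0.003, 0.4], [0.003, 0, 0.006, 0.3], [0.001, 0, 0.008, 0], [0, 0, 0.008, 0], [0, 0, 0.007, 0], [0, 0, 0.004, 0], [0, 0, 0, 0], [0, 0, 0, 0]],
])

```text
clock: 21.35
eef_pos: [0.4189, 0.1845, 0.0557]
tool_rot: [0.765, 0.644, 0.007, -0.004]
ft_force: [0.1, -0.1, -3.2]
grip_width: 0.0391
```

```bash
cat > chk.py <<'E'
from h import *
from workcell import viewer
import sys
n0=sys.argv[1]
J=np.array([.6944,.1412]);u=np.array([np.cos(np.radians(-8.7)),np.sin(np.radians(-8.7))]);v=np.array([-u[1],u[0]])
from workcell import bot
p=bot.get_obs()["eef_pos"][:2]-J;print("TCP jig x,y",(p@u).round(4),(p@v).round(4))
go(*(J+u*-.153),.045,171.3)
for n in["top","scene"]:
    c=viewer.camera(n);W=cloud(c);np.savez(n+n0+".npz",**c);im=c["image"].astype(int)
    br=(im.min(-1)>100)&(W[...,2]>.045)&(W[...,2]<.13)&(W[...,1]>.08)&(W[...,1]<.24)&(W[...,0]<.72)&(W[...,0]>.4)&(im[...,2]<im[...,0]*1.15)
    k,l,s,ce=cv2.connectedComponentsWithStats(br.astype(np.uint8))
    for i in range(1,k):
        if s[i,4]>60:
            p=W[l==i];q=(p[:,:2]-J);X=q@u;Y=q@v; print(n,s[i],"rect",rect(p))
            for x in np.arange(-.26,0,.02):
                m=abs(X-x)<.01
                if m.sum()>4: print("   ",round(x,2),"y lo/hi",Y[m].min().round(4),Y[m].max().round(4),"z",np.median(p[m,2]).round(4),"xmax",X[m].max().round(4))
c=np.load("top"+n0+".npz");a=cv2.resize(c["image"][110:235,130:230,::-1],None,fx=4,fy=4,interpolation=2)
c=np.load("scene"+n0+".npz");b=cv2.resize(c["image"][150:275,290:390,::-1],None,fx=4,fy=4,interpolation=2)
cv2.imwrite("pics/c"+n0+".png",np.hstack([a,b]))
E
python3 chk.py 6
```

```text
TCP jig x,y -0.2789 0.0011
t 21.35 pos [0.4189 0.1845 0.0557] jaw yaw 80.26 tilt z [ 0.006  0.015 -1.   ] w 0.0391 F [ 0.1 -0.1 -3.2] T [0.08 0.16 0.01]
tool shift [0.001  0.1258 0.0112] turn -1.04
top [149 177  27  55 789] rect (array([505.2, 168.2]), array([ 41.1, 131.3]), 81.14)
    -0.26 y lo/hi -0.0199 -0.0028 z 0.0689 xmax -0.2501
    -0.24 y lo/hi -0.0222 0.0179 z 0.0684 xmax -0.2302
    -0.22 y lo/hi -0.0213 0.0187 z 0.068 xmax -0.2102
    -0.2 y lo/hi -0.0225 0.0178 z 0.0672 xmax -0.19
    -0.18 y lo/hi -0.0218 0.0177 z 0.0534 xmax -0.1701
    -0.16 y lo/hi -0.0216 0.0185 z 0.0642 xmax -0.1502
    -0.14 y lo/hi -0.022 0.018 z 0.0569 xmax -0.1302
    -0.12 y lo/hi -0.0222 0.0173 z 0.0527 xmax -0.1255
scene [332 170  15  18 220] rect (array([466.7, 176.7]), array([41.6, 83.2]), 75.15)
    -0.26 y lo/hi -0.0179 0.0256 z 0.068 xmax -0.2502
    -0.24 y lo/hi -0.0203 0.0181 z 0.0675 xmax -0.2303
    -0.22 y lo/hi -0.0193 0.0189 z 0.067 xmax -0.2108
    -0.2 y lo/hi -0.0199 0.0185 z 0.0662 xmax -0.1905
scene [333 191  16  17 184] rect (array([576.3, 157.9]), array([ 39.9, 140.1]), 80.95)
    -0.18 y lo/hi -0.0209 0.0183 z 0.053 xmax -0.1819
    -0.16 y lo/hi -0.0208 0.0188 z 0.0636 xmax -0.1502
    -0.14 y lo/hi -0.0212 0.0089 z 0.0572 xmax -0.1302
    -0.12 y lo/hi -0.0194 0.004 z 0.0522 xmax -0.1204
```

View pics/c6.png

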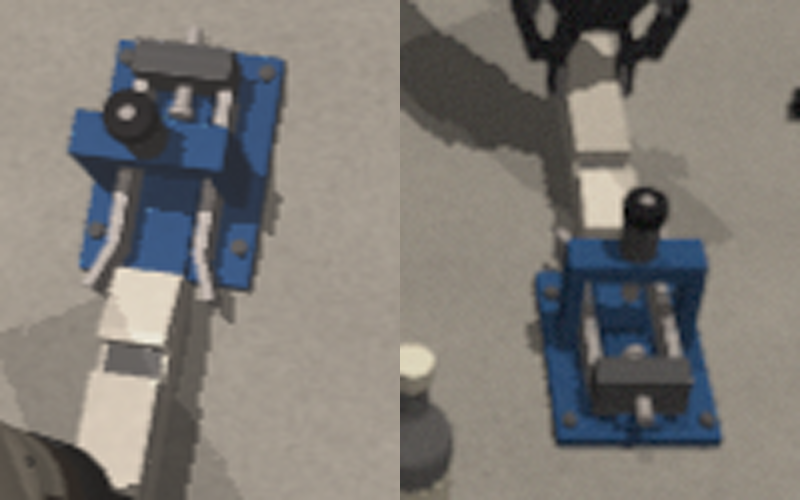

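send_rows([
  [[0.001, 0, 0.003, 0], [0.001, 0, 0.003, 0], [0, 0, 0.003, 0], [0, 0, 0, 0], [0, 0.003, 0, 0], [0, 0.005, 0, 0], [0, 0.005, 0, 0], [0, 0, 0, 0]],
])

```text
clock: 22.25
eef_pos: [0.4362, 0.1854, 0.0489]
tool_rot: [0.764, 0.645, 0.011, -0.002]
ft_force: [0.6, 0.0, -2.2]
grip_width: 0.0389
```

```bash
python3 chk.py 7
```

```text
TCP jig x,y -0.2619 0.0047
t 22.25 pos [0.4362 0.1854 0.0489] jaw yaw 80.28 tilt z [ 0.014  0.017 -1.   ] w 0.0389 F [ 0.6  0.  -2.2] T [-0.03 -0.08  0.06]
tool shift [-0.0028  0.1089  0.005 ] turn -1.02
top [155 170  21  22 312] rect (array([561.7, 163.5]), array([41.4, 53.5]), 81.73)
    -0.16 y lo/hi -0.0181 0.0211 z 0.0601 xmax -0.15
    -0.14 y lo/hi -0.0188 0.0226 z 0.0573 xmax -0.13
    -0.12 y lo/hi -0.0186 0.0216 z 0.0508 xmax -0.1101
    -0.1 y lo/hi -0.0179 0.0193 z 0.047 xmax -0.1079
top [150 191  23  34 450] rect (array([498.6, 173.2]), array([41. , 83.5]), 81.49)
    -0.24 y lo/hi -0.0186 0.0015 z 0.0625 xmax -0.2302
    -0.22 y lo/hi -0.0175 0.0221 z 0.062 xmax -0.2101
    -0.2 y lo/hi -0.0175 0.0225 z 0.0616 xmax -0.19
    -0.18 y lo/hi -0.0182 0.0217 z 0.061 xmax -0.1702
    -0.16 y lo/hi -0.0183 0.0194 z 0.0471 xmax -0.1566
scene [333 175  16  19 234] rect (array([484.3, 176.9]), array([42.3, 83. ]), 77.11)
    -0.26 y lo/hi 0.0015 0.0271 z 0.06 xmax -0.25
    -0.24 y lo/hi -0.016 0.0274 z 0.0611 xmax -0.2303
    -0.22 y lo/hi -0.0165 0.0228 z 0.0613 xmax -0.2103
    -0.2 y lo/hi -0.0164 0.0227 z 0.0607 xmax -0.1911
    -0.18 y lo/hi -0.0165 0.0226 z 0.0607 xmax -0.1705
scene [335 196  12  14 117] rect (array([581.8, 148.9]), array([ 32.2, 122.4]), 71.81)
    -0.18 y lo/hi -0.0152 0.0166 z 0.0458 xmax -0.1701
    -0.16 y lo/hi -0.0164 0.0127 z 0.0498 xmax -0.1503
    -0.14 y lo/hi -0.0177 0.0074 z 0.0572 xmax -0.1302
    -0.12 y lo/hi -0.017 0.0044 z 0.0508 xmax -0.1148
```

send_rows([
  [[-0.001, 0.002, 0.001, 0], [-0.001, 0.004, 0.001, 0], [0, 0.005, 0, 0], [0, 0.005, 0, 0], [0, 0.005, 0, 0], [0, 0.005, 0, 0], [0, 0.005, 0, 0], [0, 0.003, 0, 0]],
])

```text
clock: 23.15
eef_pos: [0.4714, 0.1772, 0.0474]
tool_rot: [0.764, 0.645, 0.011, -0.002]
ft_force: [-1.9, -0.1, -0.8]
grip_width: 0.0388
```

```bash
python3 chk.py 8
```

```text
TCP jig x,y -0.2258 0.0019
t 23.15 pos [0.4714 0.1772 0.0474] jaw yaw 80.31 tilt z [ 0.013  0.017 -1.   ] w 0.0388 F [-1.9 -0.1 -0.8] T [-0.05 -0.01 -0.03]
tool shift [-0.0006  0.0728  0.0031] turn -0.99
top [154 157  25  53 703] rect (array([558. , 160.9]), array([ 40.6, 130.5]), 80.68)
    -0.2 y lo/hi -0.0204 -0.0055 z 0.0611 xmax -0.1903
    -0.18 y lo/hi -0.0203 0.0196 z 0.0609 xmax -0.17
    -0.16 y lo/hi -0.0209 0.019 z 0.0604 xmax -0.1501
    -0.14 y lo/hi -0.0215 0.019 z 0.0596 xmax -0.1301
    -0.12 y lo/hi -0.0212 0.0188 z 0.0584 xmax -0.11
    -0.1 y lo/hi -0.0214 0.0184 z 0.0556 xmax -0.0903
    -0.08 y lo/hi -0.0203 0.0185 z 0.0496 xmax -0.0726
scene [334 183  15  19 227] rect (array([517.9, 169.3]), array([40.6, 88. ]), 75.81)
    -0.22 y lo/hi -0.0034 0.0245 z 0.0606 xmax -0.2105
    -0.2 y lo/hi -0.0171 0.0243 z 0.0609 xmax -0.1901
    -0.18 y lo/hi -0.0189 0.0197 z 0.0599 xmax -0.1701
    -0.16 y lo/hi -0.0196 0.0201 z 0.0602 xmax -0.1507
    -0.14 y lo/hi -0.018 0.009 z 0.0598 xmax -0.1353
```

send_rows([
  [[0, 0.004, 0.0005, 0], [0, 0.005, 0.0005, 0], [0, 0.004, 0, 0], [0, 0.004, 0, 0], [0, 0.003, 0, 0], [0, 0.003, 0, 0], [0, 0.003, 0, 0], [0, 0.003, 0, 0]],
])

```text
clock: 24.05
eef_pos: [0.4983, 0.1726, 0.0462]
tool_rot: [0.764, 0.646, 0.008, -0.005]
ft_force: [-6.7, 3.1, 2.5]
grip_width: 0.0389
```

```bash
python3 chk.py 9 | head -8
```

```text
TCP jig x,y -0.1986 0.0014
t 24.05 pos [0.4983 0.1726 0.0462] jaw yaw 80.42 tilt z [ 0.006  0.018 -1.   ] w 0.0389 F [-6.7  3.1  2.5] T [0.22 0.76 0.11]
tool shift [-0.0007  0.0456  0.0013] turn -0.88
top [161 153  18  12 159] rect (array([616.7, 150.7]), array([40. , 27.2]), 80.12)
    -0.1 y lo/hi -0.0215 0.0167 z 0.0591 xmax -0.0901
    -0.08 y lo/hi -0.0221 0.0176 z 0.0584 xmax -0.0704
    -0.06 y lo/hi -0.0201 0.0107 z 0.0537 xmax -0.0645
top [157 166  21  32 365] rect (array([561.8, 159.7]), array([40.5, 80.8]), 81.47)
```

send_rows([
  [[0, 0.0035, 0, 0], [0, 0.0035, 0, 0], [0, 0.0035, 0, 0], [0, 0.0035, 0, 0], [0, 0.0035, 0, 0], [0, 0.0035, 0, 0], [0, 0.0035, 0, 0], [0, 0.0035, 0, 0]],
])

```text
clock: 24.95
eef_pos: [0.5075, 0.1702, 0.0453]
tool_rot: [0.761, 0.648, -0.005, -0.019]
ft_force: [-9.3, 1.5, 6.7]
grip_width: 0.0392
```

```bash
python3 chk.py 10
```

```text
TCP jig x,y -0.1891 0.0004
t 24.95 pos [0.5075 0.1702 0.0453] jaw yaw 80.82 tilt z [-0.032  0.023 -0.999] w 0.0392 F [-9.3  1.5  6.7] T [0.09 1.15 0.04]
tool shift [-0.0001  0.0361 -0.0009] turn -0.48
top [162 154  17   7  92] rect (array([618.6, 150.3]), array([17.4, 39. ]), 1.21)
    -0.08 y lo/hi -0.0223 0.0174 z 0.0588 xmax -0.0707
    -0.06 y lo/hi -0.0206 -0.0007 z 0.0567 xmax -0.065
top [159 162  20  30 310] rect (array([574.3, 157.1]), array([40.6, 76.5]), 80.7)
    -0.16 y lo/hi -0.022 -0.0099 z 0.0589 xmax -0.1501
    -0.14 y lo/hi -0.0223 0.0054 z 0.0586 xmax -0.1303
    -0.12 y lo/hi -0.0228 0.0169 z 0.0597 xmax -0.1103
    -0.1 y lo/hi -0.0231 0.0177 z 0.0585 xmax -0.0901
    -0.08 y lo/hi -0.0212 -0.0105 z 0.0467 xmax -0.083
top [151 211  13  12  87] rect (array([474.6, 177.9]), array([31.2, 24.2]), 80.77)
    -0.24 y lo/hi -0.0125 0.0187 z 0.0599 xmax -0.23
    -0.22 y lo/hi -0.0061 0.0181 z 0.0599 xmax -0.2107
scene [335 193  14  17 166] rect (array([575.9, 147.7]), array([ 35.6, 128.8]), 65.78)
    -0.18 y lo/hi -0.0021 0.0228 z 0.0572 xmax -0.1707
    -0.16 y lo/hi -0.0193 0.0173 z 0.0583 xmax -0.15
    -0.14 y lo/hi -0.0211 0.0057 z 0.0582 xmax -0.1307
    -0.12 y lo/hi -0.0211 0.0059 z 0.0586 xmax -0.1103
    -0.1 y lo/hi -0.0193 0.0004 z 0.0591 xmax -0.1047
scene [339 227  15   5  68] rect (array([655.5, 145.4]), array([39.7, 15.5]), 85.11)
    -0.04 y lo/hi -0.0214 0.0177 z 0.0489 xmax -0.0303
```

View pics/c10.png

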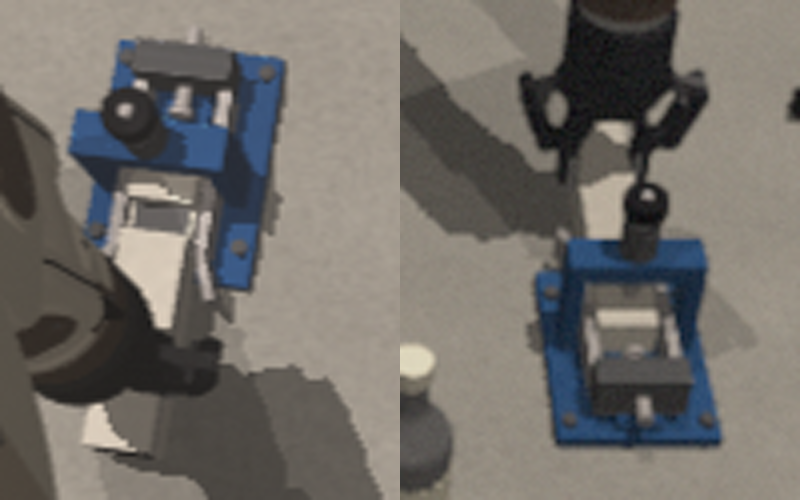

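send_rows([
  [[0, 0.007, -0.001, 0], [0, 0.007, -0.001, 0], [0, 0.007, 0, 0], [0, 0.007, 0, 0], [0, 0.007, 0, 0], [0, 0.007, 0, 0], [0, 0.007, 0, 0], [0, 0.007, 0, 0]],
])

```text
clock: 25.85
eef_pos: [0.5243, 0.1665, 0.045]
tool_rot: [0.757, 0.651, -0.031, -0.048]
ft_force: [-17.7, 3.1, 14.3]
grip_width: 0.0388
```

```bash
python3 chk.py 11
```

```text
TCP jig x,y -0.172 -0.0007
t 25.85 pos [0.5243 0.1665 0.045 ] jaw yaw 81.37 tilt z [-0.11   0.033 -0.993] w 0.0388 F [-17.7   3.1  14.3] T [ 0.33  2.89 -0.15]
tool shift [ 0.0007  0.0188 -0.0021] turn 0.07
top [162 160  18  22 186] rect (array([591.9, 141.9]), array([61.8, 33. ]), 27.37)
    -0.14 y lo/hi -0.0223 -0.0165 z 0.0613 xmax -0.131
    -0.12 y lo/hi -0.0235 -0.0056 z 0.0594 xmax -0.1105
    -0.1 y lo/hi -0.0237 0.0121 z 0.0594 xmax -0.0902
    -0.08 y lo/hi -0.0234 0.016 z 0.0589 xmax -0.0799
top [153 201  17  15 149] rect (array([494.1, 169.4]), array([40.3, 30.6]), 80.97)
    -0.22 y lo/hi -0.0225 0.0178 z 0.0593 xmax -0.21
    -0.2 y lo/hi -0.0222 0.017 z 0.0592 xmax -0.1912
    -0.18 y lo/hi 0.0073 0.0151 z 0.061 xmax -0.1869
scene [336 199  11  11  86] rect (array([591.6, 146.3]), array([25.2, 95.5]), 72.72)
    -0.14 y lo/hi -0.0187 0.007 z 0.0584 xmax -0.1315
    -0.12 y lo/hi -0.0213 0.0063 z 0.0588 xmax -0.1103
    -0.1 y lo/hi -0.0199 0.0002 z 0.0601 xmax -0.1035
scene [339 225  16  12 165] rect (array([662.4, 143.8]), array([39.6, 37.6]), 82.66)
    -0.04 y lo/hi -0.022 0.0172 z 0.0537 xmax -0.0301
    -0.02 y lo/hi -0.0206 0.0176 z 0.0488 xmax -0.013
```

View pics/c11.png

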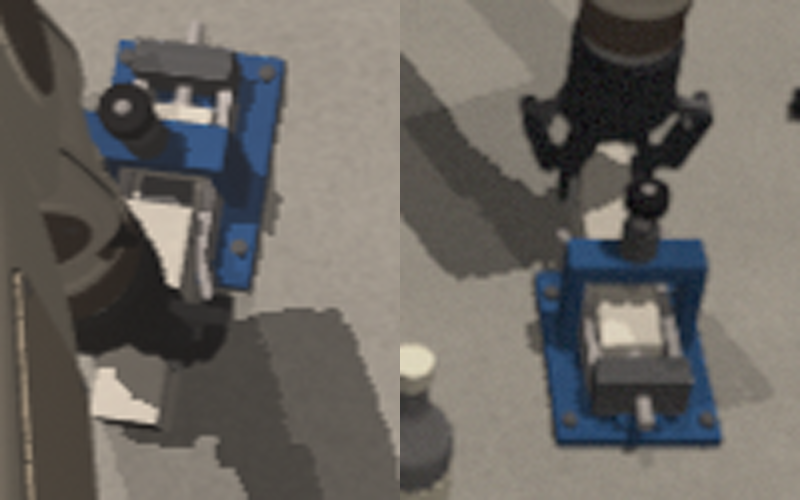

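send_rows([
  [[0, 0.007, -0.0015, 0], [0, 0.007, -0.0015, 0], [0, 0.007, -0.0015, 0], [0, 0.007, -0.0015, 0], [0, 0.006, -0.001, 0], [0, 0.006, -0.001, 0], [0, 0.006, -0.001, 0], [0, 0.006, -0.001, 0]],
])

```text
clock: 26.75
eef_pos: [0.5404, 0.1639, 0.0451]
tool_rot: [0.753, 0.651, -0.057, -0.077]
ft_force: [-16.7, 3.2, 10.1]
grip_width: 0.0389
```

```bash
cat > chk2.py <<'E'
from h import *
from workcell import viewer,bot
import sys
n0=sys.argv[1]
J=np.array([.6944,.1412]);u=np.array([np.cos(np.radians(-8.7)),np.sin(np.radians(-8.7))]);v=np.array([-u[1],u[0]])
p=bot.get_obs()["eef_pos"][:2]-J;print("TCP jig x,y",(p@u).round(4),(p@v).round(4))
go(*(J+u*-.153),.045,171.3)
for n in["top","scene"]:
    c=viewer.camera(n);W=cloud(c);np.savez(n+n0+".npz",**c)
    k=W[(W[...,2]>.12)&(W[...,2]<.175)&(np.hypot(W[...,0]-.640,W[...,1]-.149)<.014)]
    if len(k): print(n,"knob top z",np.percentile(k[:,2],[50,90]).round(4))
    if n=="scene":
        im=c["image"].astype(int);q=W[...,:2]-J;X=q@u;Y=q@v
        m=(im.min(-1)>100)&(abs(Y)<.015)&(X>-.045)&(X<.004)&(W[...,2]>.04)&(W[...,2]<.065)
        if m.sum():print("rail xmax",np.percentile(X[m],[90,98,100]).round(4),m.sum())
c=np.load("top"+n0+".npz");a=cv2.resize(c["image"][110:235,130:230,::-1],None,fx=4,fy=4,interpolation=2)
c=np.load("scene"+n0+".npz");b=cv2.resize(c["image"][170:270,310:390,::-1],None,fx=5,fy=5,interpolation=2)
cv2.imwrite("pics/c"+n0+".png",np.hstack([a,b]))
E
python3 chk2.py 12; python3 - <<'E'
from h import *
for i in["0","6","9","10","11","12"]:
    for n in["top","scene"]:
        W=cloud(np.load(""+n+i+".npz"));k=W[(W[...,2]>.12)&(W[...,2]<.175)&(np.hypot(W[...,0]-.640,W[...,1]-.149)<.014)]
        print(i,n,np.percentile(k[:,2],[50,90]).round(4) if len(k) else 0)
E
```

```text
TCP jig x,y -0.1557 -0.0008
t 26.75 pos [0.5404 0.1639 0.0451] jaw yaw 81.57 tilt z [-0.187  0.042 -0.981] w 0.0389 F [-16.7   3.2  10.1] T [ 0.53  2.69 -0.2 ]
tool shift [ 0.0008  0.0027 -0.0004] turn 0.27
top knob top z [0.1502 0.152 ]
scene knob top z [0.1485 0.1511]
rail xmax [-0.0072 -0.004  -0.0008] 160
0 top [0.1433 0.1452]
0 scene [0.1422 0.144 ]
6 top [0.143  0.1451]
6 scene [0.142  0.1442]
9 top [0.144  0.1455]
9 scene [0.1426 0.1448]
10 top [0.1469 0.1487]
10 scene [0.1451 0.148 ]
11 top [0.1524 0.1542]
11 scene [0.1504 0.1538]
12 top [0.1502 0.152 ]
12 scene [0.1485 0.1511]
```

View pics/c12.png

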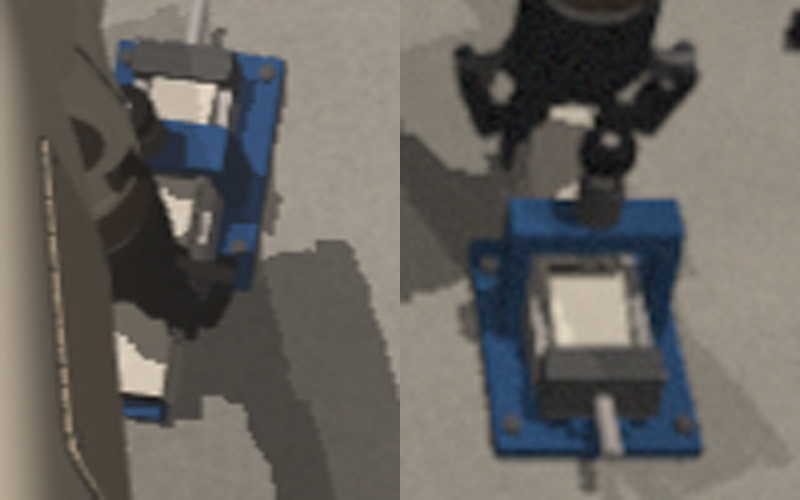

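The crop shows the rail end at the stop, with the kicker pin pushed out of the back at (600,425). The plunger has begun to sink: its knob is 2 mm below its peak. I'll keep pressing.

send_rows([
  [[0, 0.005, -0.001, 0], [0, 0.005, -0.001, 0], [0, 0.005, -0.001, 0], [0, 0.005, -0.001, 0], [0, 0.005, -0.001, 0], [0, 0.005, -0.001, 0], [0, 0.005, -0.001, 0], [0, 0.005, -0.001, 0]],
])

```text
clock: 27.65
eef_pos: [0.5401, 0.164, 0.045]
tool_rot: [0.749, 0.647, -0.087, -0.11]
ft_force: [-12.2, 2.2, 9.0]
grip_width: 0.0391
```

```bash
python3 chk2.py 13
```

```text
TCP jig x,y -0.156 -0.0008
t 27.65 pos [0.5401 0.164  0.045 ] jaw yaw 81.57 tilt z [-0.273  0.051 -0.961] w 0.0391 F [-12.2   2.2   9. ] T [ 0.39  2.08 -0.28]
tool shift [ 0.0007  0.0029 -0.0008] turn 0.27
top knob top z [0.1445 0.1467]
scene knob top z [0.1443 0.1467]
rail xmax [-0.0068 -0.0022  0.0004] 158
```

View pics/c13.png

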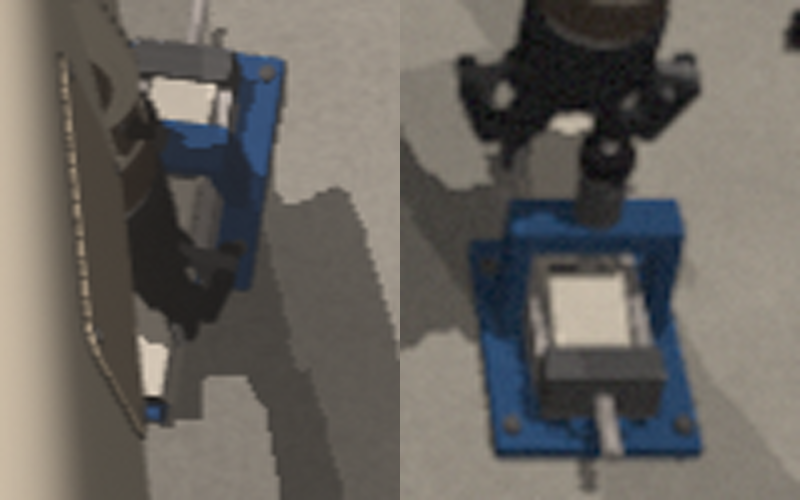

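send_rows([
  [[0, 0.0045, -0.0013, 0], [0, 0.0045, -0.0013, 0], [0, 0.0045, -0.0013, 0], [0, 0.0045, -0.0013, 0], [0, 0.0045, -0.0013, 0], [0, 0.0045, -0.0013, 0], [0, 0.0045, -0.0013, 0], [0, 0.0045, -0.0013, 0]],
])

```text
clock: 28.55
eef_pos: [0.5398, 0.1642, 0.0451]
tool_rot: [0.745, 0.642, -0.117, -0.14]
ft_force: [-12.8, 2.5, 4.9]
grip_width: 0.0393
```

```bash
python3 chk2.py 14
```

```text
TCP jig x,y -0.1563 -0.0006
t 28.55 pos [0.5398 0.1642 0.0451] jaw yaw 81.5 tilt z [-0.353  0.058 -0.934] w 0.0393 F [-12.8   2.5   4.9] T [ 0.44  1.7  -0.2 ]
tool shift [ 0.0006  0.0032 -0.0011] turn 0.2
top knob top z [0.1346 0.1361]
scene knob top z [0.142  0.1659]
rail xmax [-0.008  -0.0034  0.0025] 143
```

View pics/c14.png

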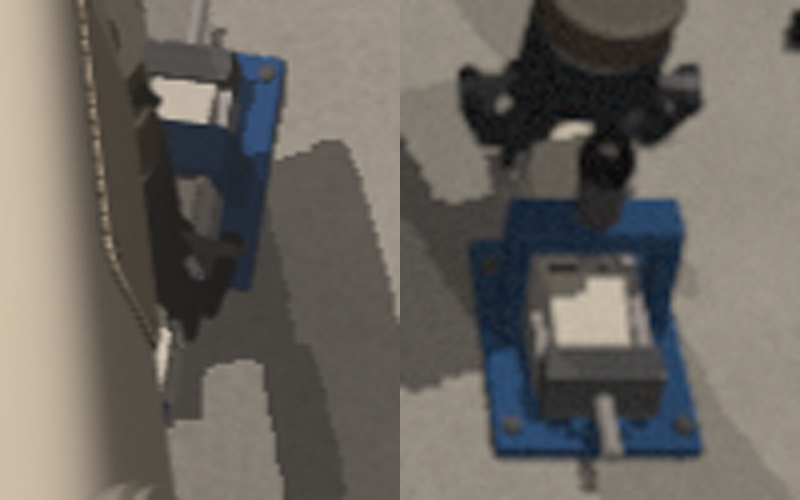

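```bash
python3 - <<'E'
from h import *
import cv2
r=np.load("scene0.npz")["image"]
t=cv2.cvtColor(r[194:212,341:362],cv2.COLOR_RGB2GRAY)
for i in["0","6","9","10","11","12","13","14"]:
    c=np.load(f"scene{i}.npz");g=cv2.cvtColor(c["image"][185:225,335:368],cv2.COLOR_RGB2GRAY)
    # highlight centroid of knob + depth at knob core
    m=cv2.matchTemplate(g,t,cv2.TM_CCOEFF_NORMED);_,s,_,l=cv2.minMaxLoc(m)
    y,x=l[1],l[0]; 
    if 0<y<m.shape[0]-1:
        a,b,d=m[y-1,x],m[y,x],m[y+1,x];y=y+.5*(a-d)/(a-2*b+d)
    W=cloud(c)[194:212,341:362];k=W[(np.hypot(W[...,0]-.640,W[...,1]-.149)<.018)&(W[...,2]>.1)&(W[...,0]>.638)]
    print(i,round(s,3),l[0],np.round(y,2),np.percentile(k[:,2],[50,80,90,95]).round(4))
E
```

```text
0 1.0 6 8.99 [0.1356 0.1426 0.1437 0.1441]
6 0.662 7 8.88 [0.136  0.1426 0.1437 0.1443]
9 0.775 6 8.8 [0.1361 0.1433 0.144  0.1451]
10 0.713 7 7.97 [0.1381 0.1466 0.1478 0.1483]
11 0.584 7 7.04 [0.1428 0.1519 0.1533 0.1538]
12 0.534 6 9.03 [0.1398 0.1498 0.1508 0.1512]
13 0.602 6 9.21 [0.1372 0.1453 0.1465 0.147 ]
14 0.578 6 9.54 [0.1366 0.1423 0.1433 0.1447]
```

The knob is back at its initial height (0.1433 against 0.1437, peak 0.153), so the plunger is fully down. I'll release, then retreat up and back.

send_rows([
  [[0, 0.004, -0.001, 0], [0, 0.001, 0, 0], [0, 0, 0, 0], [0, 0, 0, 0], [0, 0, 0, 0], [0, 0, 0, 0], [0, -0.004, -0.004, 0], [0, -0.008, -0.01, 0]],
], hand=-1)

```text
clock: 29.45
eef_pos: [0.5394, 0.1633, 0.0595]
tool_rot: [0.745, 0.642, -0.117, -0.14]
ft_force: [-0.2, 1.1, -0.1]
grip_width: 0.085
```

```bash
python3 chk2.py 15
```

```text
TCP jig x,y -0.1566 -0.0016
t 29.45 pos [0.5394 0.1633 0.0595] jaw yaw 81.45 tilt z [-0.354  0.057 -0.933] w 0.085 F [-0.2  1.1 -0.1] T [-0.06 -0.32  0.03]
tool shift [0.0015 0.0086 0.0123] turn 0.15
top knob top z [0.142  0.1431]
scene knob top z [0.1421 0.1441]
rail xmax [-0.0074 -0.0033  0.0011] 152
```

View pics/c15.png

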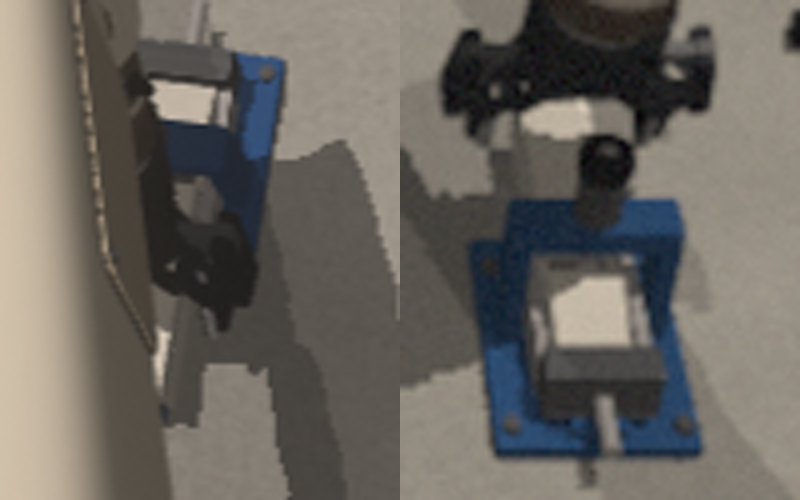

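The plunger is down and the jaws are open (F≈0). I'll retreat up and back.

send_rows([
  [[0, -0.015, -0.01, 0], [0, -0.02, -0.015, 0], [0, -0.025, -0.02, 0], [0, -0.03, -0.03, 0], [0, -0.03, -0.03, 0], [0, -0.03, -0.03, 0], [0, -0.02, -0.02, 0], [0, 0, 0, 0]],
])

```text
clock: 30.35
eef_pos: [0.4329, 0.1787, 0.2778]
tool_rot: [0.745, 0.643, -0.113, -0.137]
ft_force: [1.0, -0.4, -0.2]
grip_width: 0.0853
```

```bash
python3 chk2.py 16;python3 chk.py 16 | tail -25; python3 - <<'E'
import numpy as np,cv2
cv2.imwrite("pics/t16.png",np.load("top16.npz")["image"][:,:,::-1])
E
```

```text
TCP jig x,y -0.2642 -0.0025
t 30.35 pos [0.4329 0.1787 0.2778] jaw yaw 81.49 tilt z [-0.345  0.06  -0.937] w 0.0853 F [ 1.  -0.4 -0.2] T [-0.04 -0.38  0.05]
tool shift [1.000e-04 1.855e-01 1.792e-01] turn 0.19
top knob top z [0.1432 0.1449]
scene knob top z [0.142  0.1442]
rail xmax [-0.008  -0.0035  0.0024] 163
TCP jig x,y -0.2638 -0.0029
t 30.45 pos [0.4332 0.1782 0.2744] jaw yaw 81.46 tilt z [-0.348  0.059 -0.936] w 0.0856 F [-0.5  0.3 -0.8] T [-0.02 -0.34 -0.01]
tool shift [0.0011 0.1847 0.1755] turn 0.16
top [168 130  16  11 138] rect (array([670.9, 141.9]), array([40.7, 39.5]), 81.6)
    -0.02 y lo/hi -0.0232 0.0157 z 0.0514 xmax -0.0105
top [155 155  25  55 838] rect (array([561.1, 159.3]), array([ 40.7, 137.5]), 81.48)
    -0.2 y lo/hi -0.0228 0.0031 z 0.0592 xmax -0.1901
    -0.18 y lo/hi -0.0226 0.018 z 0.0593 xmax -0.1705
    -0.16 y lo/hi -0.0221 0.0171 z 0.059 xmax -0.1501
    -0.14 y lo/hi -0.022 0.0176 z 0.0593 xmax -0.1301
    -0.12 y lo/hi -0.0225 0.0171 z 0.0591 xmax -0.1101
    -0.1 y lo/hi -0.0225 0.0173 z 0.0593 xmax -0.0902
    -0.08 y lo/hi -0.0223 0.0179 z 0.0592 xmax -0.0712
scene [333 187  15  23 260] rect (array([568.7, 158.1]), array([ 39.4, 154.8]), 80.16)
    -0.2 y lo/hi -0.0207 0.018 z 0.0586 xmax -0.1904
    -0.18 y lo/hi -0.0198 0.0183 z 0.0593 xmax -0.1705
    -0.16 y lo/hi -0.0212 0.0179 z 0.059 xmax -0.1507
    -0.14 y lo/hi -0.021 0.0089 z 0.0588 xmax -0.1316
    -0.12 y lo/hi -0.0208 0.004 z 0.0587 xmax -0.11
    -0.1 y lo/hi -0.0189 0.0004 z 0.0597 xmax -0.104
scene [340 225  16  15 217] rect (array([674.2, 142.9]), array([40.4, 51.2]), 79.39)
    -0.04 y lo/hi -0.0197 0.0187 z 0.0575 xmax -0.0301
    -0.02 y lo/hi -0.022 0.0185 z 0.0517 xmax -0.0101
```

View pics/c16.png

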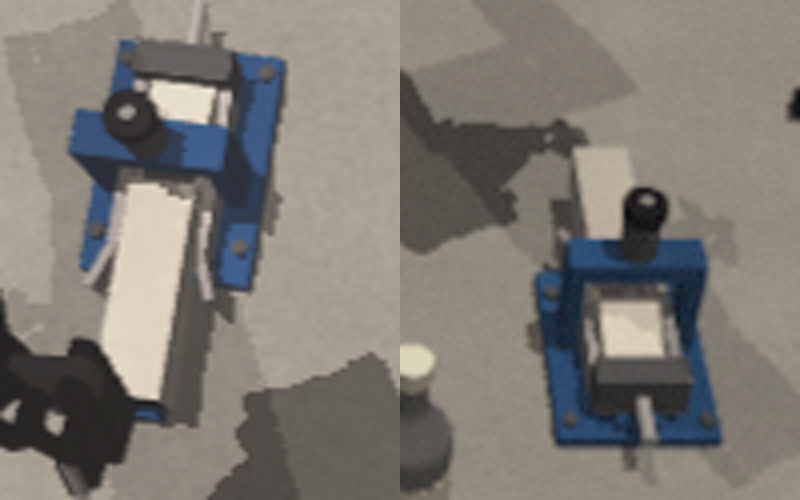

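View pics/t16.png

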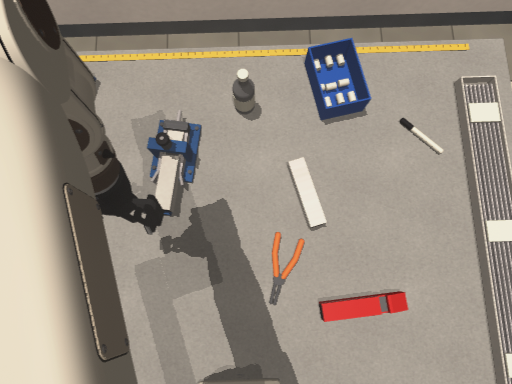

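The pictures show the rail in the jig, its rear end at about (165,205), with the pin still out behind the stop. The plunger is down, the gripper is clear, and the plain rail, bottle and red piece are where they were. Handing in.

```bash
python3 -c "
from workcell import order
print(order.job_done())"
```

```text
the job is handed in; nothing more can be done
None
```

I slid the notched rail into the jig bevelled end first, pressed it against the stop until the plunger was down, then released it and backed off. I handed the job in at about 30.5 s; the limit is 48 s.

**Last checks:**
- **Plunger:** the knob is back at its starting height (0.142–0.143 m), after riding at about 0.152 m on the rail.
- **Rail:** it is flat on the bed and has not visibly moved since release, with the kicker pin still pushed out behind the stop.
- **Other objects:** the plain rail, the bottle and the red look-alike are where they were.
- **Forces:** readings taken after each move never passed about 23 N. I had no readings within the moves.

**What went wrong on the way:**
- **Joint 6 at its limit:** the first grasp ran joint 6 to about 3.141 rad, the end of its range, which also tilted the tool about 8°. I set the rail down on the bench and pressed joint 6 against its other limit to take the tilt out. I then regrasped half a turn round. Measured values never went above 3.141, but they are slightly over the 3.14 stated in the text.
- **Tilt while pressing:** the tool leaned to about 20° as it held the rail against the stop. I saw no contact with the bridge or the damper.
- **Distance to the stop:** from the cameras, the nose was between 0 and 3 mm from the stop, which is about as fine as they can measure.

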